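# Scan parcels and send them down the roller lane

## Robot

A 6-joint arm with a two-finger parallel gripper is mounted at the origin on the work surface. World frame = base frame: x ahead of the robot, y to its left, z up, the work surface at z = 0. Lengths are in mm, angles in rad, forces in N, time in s.
With the tool pointing down it reaches from about 275 to 1000 mm from the base axis. Payload 8.4 kg.
Tool frame: the origin (TCP) lies midway between the tips of the shut fingers; the grasp point (between the pads) lies 19 mm behind it; z points along the fingers, y is the line along which they close (so a half turn about z gives the same grasp; the last joint's range is limited). The gripper opens to 85 mm and grips with 20 to 120 N. Pads are 22 mm wide; open, the fingers measure 114 mm over their backs; the gripper's body (76 mm by 85 mm) begins 54 mm behind the grasp point. The pads swing forward as they close: fully open they stand 13 mm farther back than shut.
Start: joints at [1.324, 0.353, 1.633, -0, 1.155, -0.002], TCP at [151.475, 606.369, 231.281] pointing down, gripper open.
Joint ranges: [-2.63, 2.63], [-0.92, 2.1], [0.06, 2.66], [-1.3, 4.44], [0, 2.69], [-3.02, 3.02]. Speed limits (rad/s): [2.22, 2.22, 2.79, 3.14, 3.14, 3.14].

## Interface

Orientations are given as [roll, pitch, yaw] about the fixed x, y, z axes, in that order (R = Rz(yaw) Ry(pitch) Rx(roll)).
In Python, from rig import monitor, imaging, r gives the robot as it stands.
- The arm moves only by the tool drive_tool, never from a script. Its argument "plan" is a list of rows, each an object of numbers: "x", "y", "z": the shift along the tool's x, y, z in units of 50 mm (1.0 is 50 mm); "ax", "ay", "az": the turn, a rotation vector about the tool's x, y, z in units of 6 degrees (1.0 is 6 degrees); "hand": the finger opening in mm, from 0 to 85.4. In form: [{"x": .., "y": .., "z": .., "ax": .., "ay": .., "az": .., "hand": ..}, ...]. A call has 1 to 8 rows; each row is the pose to reach, as a shift and turn from the pose commanded when the call began, along the tool's axes at that moment; what a row does not reach only later rows make up. A row lasts 1/10 s, in which the tool goes at most 50 mm and 8.59 degrees, less where a joint would pass 70% of its speed; a pose out of reach is approached as far as the arm can. A call with a gripper value outside its range is refused whole. The fingers move at their own pace and stop on an object; "grip_force" is the grip in N (left out, the last holds). Time passes only in rows, so rows that repeat a pose let the fingers close. It gives the time, the measured TCP pose, the force, the opening and the grip force at its end, in the units of the state.
- monitor.sense(): the state, without advancing time (a new reading comes with each control period).
- imaging.grab_frame(name): name is "scene" or "top" or "wrist"; returns the picture (420x560x3 uint8, red, green, blue); there is no depth.
- imaging.camera_info(name): a dict with "mtx" (3x3 intrinsics, pixels), "R" (3x3) and "t" (3): a world point X has camera coordinates R X + t. Camera axes: x right, y down, z forward; pixel columns grow to the right and rows downward; lengths in mm; the calibration is good to about 2 mm. The wrist camera is an equidistant fisheye: a pixel r from the principal point sees the ray r / f radians off the axis. A picture is of the moment at which its call begins: read the wrist's pose just before it. camera_info takes no time and is no camera call; for the wrist camera it gives the pose at the moment of the call.
- r.sign_off(): hands the job in; it is judged then, once.
The state is a dict: "clock": time; "qpos": joint angles; "qvel": joint speeds; "joint_efforts": joint torques, N m; "eef_pos": TCP position; "tcp_rot": TCP orientation; "contact_force": force on the tool from outside, world axes, zero at the start; "wrist_torque": the same for the moment, N m; "opening": opening from 0.0 (shut) to 1.0 (fully open); "grasp_force": force on a finger pad.
Only numpy, scipy, OpenCV 4.12 (cv2) and the standard library are available. Lean on these libraries where they do the work, as an engineer would, in place of code of your own. Each camera call takes 0.05 s, during which the arm holds its last target. There are 200 camera calls.

## Task

Send off the waiting parcels: first press the lane's raised tail down until its catch holds it level, then take the scanner and read every parcel's label in order of urgency (red, yellow, green, blue; some may be absent), each time holding it still for over a second about 10 cm in front of the label, pointed straight at the label's middle with the beam's fan lying along the row of bars. Stand the scanner nose down in its holder again and set every parcel gently, flat and label up, on the rollers of the lane or its tail, outside the tunnel. When all that is done, press the green start bar near its middle so that both ends go well down together, let it go, and leave the other things on the counter where they are.

Things in the scene. Friction and masses are not known exactly. Their poses are not given: they have to be found in the camera images.
- lane: Powered roller lane, fixed. Origin on the table under the centre of its fixed bed; x across it (away from the worker), y along it to the green tunnel, z up. Roller tops level at z = 75 mm from y = -155 to 155 mm, 186 mm wide between silver rails that stand 12 mm above them. Tunnel mouth at y = 177 mm, roof 208 mm high. Parcels do not roll while it is stopped
- tail (a joint): Lane's hinged tail, 155 mm long, yellow tip, hinge along lane x at lane y = -160, z = 68 mm. 0 sprung up (0.6 rad above level), 0.6 level, stop at 0.65. A red catch at its near side clicks over a pin at level and holds it; pressing takes about 10 N near the tip, short of the click it springs back. Latched, its roller tops are at lane z = 75 mm, y = -165 to -315 mm, and carry parcels like the bed
- tail_pad (a point): Point on the tail's roller tops, middle of its width, 125 mm from the hinge (30 mm from the yellow tip): the place to press. Its frame is the tail's own (parallel to the lane's when level)
- start_bar (a joint): Travel (m) of the green start bar along the lane's near side, 260 x 26 x 14 mm, lying along lane y: 0 up, 0.012 at the stop; springs back. About 3 N to start it, 12 N at the stop. Pressed off its middle it rocks and the far end lags
- bar_mid (a point): Middle of the bar's top face, marked white; 74 mm above the table when up (lane x = -128 mm, y = 0)
- bar_left (a point): Top face of the bar 125 mm from its middle, tunnel end
- bar_right (a point): Top face of the bar 125 mm from its middle, tail end
- holder: Scanner's desk holder, fixed: dark plate 130 x 120 x 10 mm with an open black cup on it, 66 (x) by 74 (y) mm inside, 5 mm walls, rim 50 mm above the table, floor at 10 mm. Origin on the table under the cup's centre; x points to the side where the handle comes out (towards the worker)
- scanner: Yellow gun-type barcode scanner, 0.22 kg, nose down in the holder's cup (5 mm play all round). Origin: centre of the nose face, where the beam leaves along -z as a fan spread along y; z up the head, x to the handle. Nose 56 x 64 x 26 mm, head 50 (x) x 46 (y) mm up to z = 122; handle 30 mm thick, x = 25 to 134, z = 70 to 118 mm. Reads by itself, no trigger needed
- scanner_grip (a point): Place to grip the scanner's head across its 46 mm width (y), 100 mm above the nose face, over the centre of mass. Frame as the scanner
- parcel_red: Cardboard parcel, same-day class (label end and band coloured red), 120 x 56 x 50 mm (x, y, z), 0.1 to 0.4 kg. Origin at the centre of its underside, z up, x along its long side. May be absent
- red_label (a point): Centre of the red parcel's 80 x 46 mm label, on its top face (50 mm up, 8 mm along x from the centre); the bars of the code stand side by side along the parcel's x. Frame as the parcel
- parcel_yellow: Cardboard parcel, next-day class (label end and band coloured yellow), 110 x 58 x 66 mm (x, y, z), 0.1 to 0.4 kg. Origin at the centre of its underside, z up, x along its long side. May be absent
- yellow_label (a point): Centre of the yellow parcel's 80 x 46 mm label, on its top face (66 mm up, -6 mm along x from the centre); the bars of the code stand side by side along the parcel's x. Frame as the parcel
- parcel_green: Cardboard parcel, standard class (label end and band coloured green), 124 x 54 x 42 mm (x, y, z), 0.1 to 0.4 kg. Origin at the centre of its underside, z up, x along its long side. May be absent
- green_label (a point): Centre of the green parcel's 80 x 46 mm label, on its top face (42 mm up, 10 mm along x from the centre); the bars of the code stand side by side along the parcel's x. Frame as the parcel
- parcel_blue: Cardboard parcel, economy class (label end and band coloured blue), 104 x 58 x 58 mm (x, y, z), 0.1 to 0.4 kg. Origin at the centre of its underside, z up, x along its long side. May be absent
- blue_label (a point): Centre of the blue parcel's 80 x 46 mm label, on its top face (58 mm up, -8 mm along x from the centre); the bars of the code stand side by side along the parcel's x. Frame as the parcel
- mug: White mug, 80 mm across, 95 mm high. Leave it alone. Origin at the centre of its underside
- tape_roll: Amber roll of tape lying flat, 104 mm across, 48 mm high. Leave it alone. Origin at the centre of its underside
- phone: Black phone lying flat, 156 x 75 x 9 mm. Leave it alone. Origin at the centre of its underside
- meal_bowl: Red lidded meal bowl, 124 mm across, 56 mm high. Leave it alone. Origin at the centre of its underside
- pen_cup: Blue pen cup, 72 mm across, 95 mm high. Leave it alone. Origin at the centre of its underside
- tape_gun: Red hand tape dispenser, 160 mm long, 100 mm high. Leave it alone. Origin at the centre of its underside

How it is judged:
By the outcome, as a careful person would: the job done as asked, in the order asked, and still so for the second after the job is handed in, with the robot touching nothing.
Of parcel_red, parcel_yellow, parcel_green, parcel_blue only 2 to 4 are there at a start; the rules pass over those that are not, and their reading is None.
At some moment in a run one of parcel_red, parcel_yellow, parcel_green, parcel_blue may be knocked a few centimetres aside while the robot is not near it.
It also fails if it takes over 210 s, if anything falls off the work surface, if the arm or the gripper's body presses on something with over 40 N, if the wrist force passes 120 N, or if a joint passes its speed limit or range.

## Working session

There is one attempt and no reset: what is moved stays moved. The work goes in short steps, Python scripts to look and compute and a tool call to move; the robot and the scene stay as the last step left them, time stands still between calls to the robot, and variables do not carry over. Pictures are saved under pics/ and viewed, at most 14 in all, crops included, and the job is handed in when it is done.

Besides the shell and the picture viewer there is one more tool, called after ">>>" by a JSON object that holds its "api" and its "payload", one argument or row to a line. drive_tool: Moves the arm, as the interface text tells. Its arguments: {"type":"object","properties":{"plan":{"type":"array","items":{"type":"object","properties":{"x":{"type":"number"},"y":{"type":"number"},"z":{"type":"number"},"ax":{"type":"number"},"ay":{"type":"number"},"az":{"type":"number"},"hand":{"type":"number"}}}},"grip_force":{"type":"number"}},"required":["plan"]}

```bash
ls; mkdir -p pics; python3 - <<'E'
from rig import monitor, imaging, r
import cv2, numpy as np
a=imaging.grab_frame("top");b=imaging.grab_frame("scene")
cv2.imwrite("pics/top.png",a[:,:,::-1]);cv2.imwrite("pics/scene.png",b[:,:,::-1])
for n in("top","scene","wrist"):
    print(n,{k:np.round(v,3).tolist() if not isinstance(v,str) else v for k,v in imaging.camera_info(n).items()})
print(monitor.sense())
E
```

```text
pics
top {'mtx': [[546.702, 0.0, 286.617], [0.0, 546.702, 203.39], [0.0, 0.0, 1.0]], 'R': [[-0.024, -1.0, 0.007], [-0.98, 0.022, -0.199], [0.199, -0.012, -0.98]], 't': [13.939, 498.442, 1567.304]}
scene {'mtx': [[474.578, 0.0, 275.921], [0.0, 474.578, 213.953], [0.0, 0.0, 1.0]], 'R': [[0.559, 0.829, -0.017], [0.484, -0.344, -0.805], [-0.673, 0.442, -0.593]], 't': [-280.156, -130.547, 1757.317]}
wrist {'mtx': [[325.192, 0.0, 283.114], [0.0, 325.192, 207.909], [0.0, 0.0, 1.0]], 'R': [[0.242, 0.97, -0.002], [0.924, -0.23, 0.304], [0.295, -0.075, -0.953]], 't': [-626.007, -40.668, 379.793]}
{'clock': 0.1, 'qpos': array([ 1.32360501e+00,  3.53546233e-01,  1.63404231e+00, -7.21207487e-06,
        1.15518996e+00, -2.35923297e-03]), 'qvel': array([-0.00243389, -0.00120465, -0.00233307, -0.00019339, -0.00069236,
       -0.00080081]), 'joint_efforts': array([-1.14300619e-03, -6.06356478e+01, -3.42818177e+01, -3.70877729e-05,
        4.02012971e-03, -6.96454819e-06]), 'eef_pos': array([151.37266611, 605.9678755 , 230.66461546]), 'tcp_rot': array([-3.14040679e+00,  3.79694837e-06,  2.89676349e+00]), 'contact_force': array([0.46993551, 0.26308909, 0.55497698]), 'wrist_torque': array([-0.01472842, -0.01786711, -0.01756304]), 'grasp_force': 0.0, 'opening': 1.000390445655396}
```

View pics/top.png

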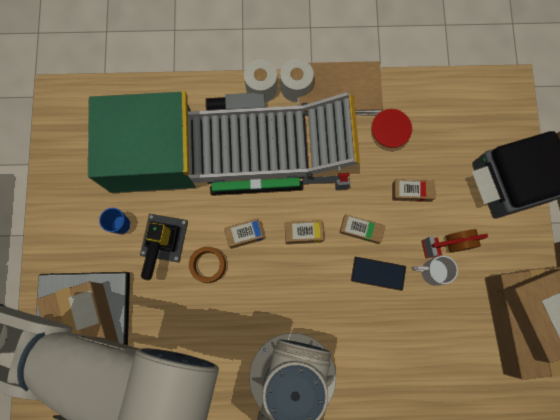

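View pics/scene.png

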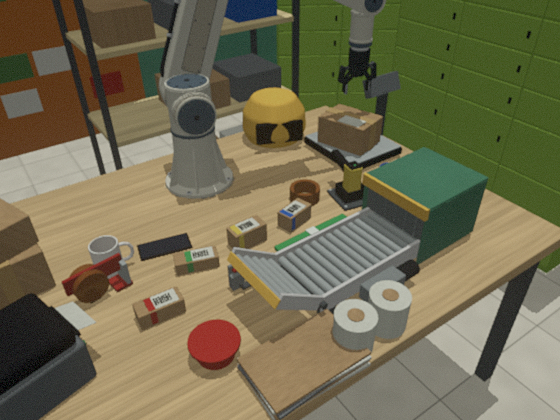

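The scene shows all four parcels: blue about (245,233), yellow (304,232), green (362,228) and red (413,190) in the top view. The bar's white mark is at (256,184) and the scanner at (158,235). The tail is raised on the right at about (330,130), with its tip at (353,127). I'll enlarge the parcels and compute first positions.

```bash
cat > h.py <<'E'
import cv2, numpy as np
from rig import monitor, imaging
def ray(ci,uv,z,fish=False):
    K,R,t=ci["mtx"],ci["R"],ci["t"]
    uv=np.atleast_2d(np.float64(uv)); d=(uv-[K[0,2],K[1,2]])/K[0,0]
    if fish:
        r=np.linalg.norm(d,axis=1,keepdims=True)+1e-9
        D=np.hstack([d/r*np.sin(r),np.cos(r)])
    else: D=np.hstack([d,np.ones((len(d),1))])
    C=-R.T@t; W=D@R
    return C+W*((np.reshape(z,(-1,1))-C[2])/W[:,2:])
def proj(ci,X,fish=False):
    X=np.atleast_2d(X)@ci["R"].T+ci["t"]; K=ci["mtx"]
    if fish:
        rho=np.linalg.norm(X[:,:2],axis=1,keepdims=True)+1e-9
        d=X[:,:2]/rho*np.arctan2(rho,X[:,2:])
    else: d=X[:,:2]/X[:,2:]
    return d*K[0,0]+[K[0,2],K[1,2]]
def state():
    s=monitor.sense(); return s
E
python3 - <<'E'
from h import *
a=cv2.imread("pics/top.png"); ci=imaging.camera_info("top")
cv2.imwrite("pics/c1.png",cv2.resize(a[165:255,215:445],None,fx=3.4,fy=3.4,interpolation=cv2.INTER_CUBIC))
hsv=cv2.cvtColor(a,cv2.COLOR_BGR2HSV)
g=cv2.inRange(hsv,(50,120,60),(80,255,255)); g[:175]=0; g[200:]=0;g[:,:205]=0;g[:,310:]=0
r=cv2.minAreaRect(cv2.findNonZero(g)); print("bar px",r)
P=ray(ci,cv2.boxPoints(r),74); print(np.round(P[:,:2]),P[:,:2].mean(0))
px=dict(blue=(245,233,58),yel=(304,232,66),gre=(362,228,42),red=(413,190,50),scan=(158,232,100),mug=(440,270,90),bowl=(392,129,56),tip=(353,127,140),tapegun=(455,243,60),phone=(379,273,9),holder=(164,238,10),pencup=(115,221,90),tape=(208,265,48))
for k,v in px.items(): print(k,np.round(ray(ci,v[:2],v[2])[0]))
E
```

```text
bar px ((255.44168090820312, 183.92205810546875), (8.528090476989746, 87.41292572021484), 86.90594482421875)
[[563. 221.]
 [571. -35.]
 [545. -36.]
 [537. 220.]] [554.13903029  92.38868166]
blue [412. 126.  58.]
yel [410. -46.  66.]
gre [ 421. -218.   42.]
red [ 531. -375.   50.]
scan [414. 369. 100.]
mug [ 289. -425.   90.]
bowl [ 720. -323.   56.]
tip [ 700. -193.  140.]
tapegun [ 368. -484.   60.]
phone [ 290. -267.    9.]
holder [410. 371.  10.]
pencup [450. 494.  90.]
tape [322. 234.  48.]
```

View pics/c1.png

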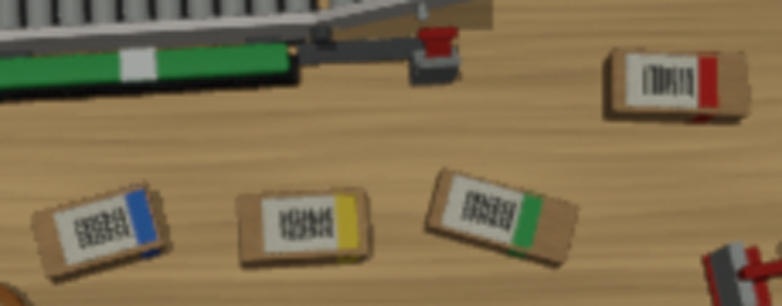

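The crop shows each label as a white part plus a coloured strip at its right-hand (−y) end, on cardboard boxes. The red catch post is at crop (435,50). The lane frame comes out near origin (682,96) with yaw 0.031.

```bash
cat >> h.py <<'E'
from scipy.spatial.transform import Rotation as Ro
def tool():
    s=monitor.sense(); return s, Ro.from_euler("xyz",s["tcp_rot"])
LO=np.array([682.,96.]); LY=0.031
def lane(x,y): 
    c,n=np.cos(LY),np.sin(LY); return LO+[c*x-n*y,n*x+c*y]
def to(x,y,z,yaw=None,base=None):
    """print the move from base (default measured pose) to a tool-down pose; yaw deg of tool y axis in the world"""
    if base is None: s,R=tool(); p=s["eef_pos"]
    else: p,R=np.array(base[:3]),Ro.from_matrix(down(base[3]))
    d=R.as_matrix().T@(np.array([x,y,z])-p)/50
    rv=(R.inv()*Ro.from_matrix(down(yaw))).as_rotvec(degrees=True)/6 if yaw is not None else np.zeros(3)
    print("d",np.round(d,3),"turn",np.round(rv,3),"rows",max(np.linalg.norm(d),np.linalg.norm(rv)*6/8.59))
def down(yaw):
    a=np.radians(yaw); y=np.array([np.cos(a),np.sin(a),0]); z=np.array([0,0,-1.]); return np.c_[np.cross(y,z),y,z]
E
python3 - <<'E'
from h import *
print(lane(0,-259),lane(0,-285)); x,y=lane(0,-259); to(x,y,185,90+1.8)
E
```

```text
[ 690.02771408 -162.87556047] [ 690.833585   -188.86306847]
d [-14.179 -12.306   0.928] turn [-1.100e-02 -2.000e-03 -2.638e+00] rows 18.797390742659935
```

>>> {"api": "drive_tool", "payload": {
  "plan": [
    {"x":-6,"y":-5.2,"hand":0},
    {"x":-6,"y":-5.2,"hand":0},
    {"x":-6,"y":-5.2,"hand":0},
    {"x":-6,"y":-5.2,"hand":0},
    {"x":-6,"y":-5.2,"hand":0},
    {"x":-6,"y":-5.2,"hand":0},
    {"x":-6,"y":-5.2,"hand":0},
    {"x":-6,"y":-5.2,"hand":0}
  ]
}}

```text
invalid input
```

>>> {"api": "drive_tool", "payload": {
  "plan": [
    {"x":-6,"y":-5.2,"hand":0},
    {"x":-6,"y":-5.2,"hand":0},
    {"x":-6,"y":-5.2,"hand":0},
    {"x":-6,"y":-5.2,"hand":0},
    {"x":-6,"y":-5.2,"hand":0},
    {"x":-6,"y":-5.2,"hand":0},
    {"x":-6,"y":-5.2,"hand":0},
    {"x":-6,"y":-5.2,"hand":0}
  ]
}}

```text
invalid input
```

```bash
python3 - <<'E'
from h import *
x,y=lane(0,-259); to(x,y,185,91.8)
E
```

```text
d [-14.179 -12.306   0.928] turn [-1.100e-02 -2.000e-03 -2.638e+00] rows 18.797390742659935
```

>>> {"api": "drive_tool", "payload": {
  "plan": [
    {"x":-6,"y":-5.2,"z":0,"ax":0,"ay":0,"az":0,"hand":0},
    {"x":-6,"y":-5.2,"z":0,"ax":0,"ay":0,"az":0,"hand":0}
  ]
}}

```text
clock: 0.3
eef_pos: [208.8, 523.8, 230.5]
tcp_rot: [-3.141, 0.0, 2.899]
contact_force: [2.2, 0.1, 0.7]
opening: 0.69
grasp_force: 0.0
```

>>> {"api": "drive_tool", "payload": {
  "plan": [
    {"x":-0.75,"y":-0.65,"z":0,"ax":0,"ay":0,"az":0,"hand":0},
    {"x":-1.5,"y":-1.3,"z":0,"ax":0,"ay":0,"az":0,"hand":0}
  ]
}}

```text
clock: 0.5
eef_pos: [266.5, 441.5, 230.9]
tcp_rot: [-3.141, -0.0, 2.898]
contact_force: [0.9, 0.9, 0.9]
opening: 0.328
grasp_force: 0.0
```

>>> {"api": "drive_tool", "payload": {
  "plan": [
    {"x":-6,"y":-5.2,"z":0,"ax":0,"ay":0,"az":0,"hand":0},
    {"x":-6,"y":-5.2,"z":0,"ax":0,"ay":0,"az":0,"hand":0},
    {"x":-6,"y":-5.2,"z":0,"ax":0,"ay":0,"az":0,"hand":0},
    {"x":-6,"y":-5.2,"z":0,"ax":0,"ay":0,"az":0,"hand":0},
    {"x":-6,"y":-5.2,"z":0,"ax":0,"ay":0,"az":0,"hand":0},
    {"x":-6,"y":-5.2,"z":0,"ax":0,"ay":0,"az":0,"hand":0},
    {"x":-6,"y":-5.2,"z":0,"ax":0,"ay":0,"az":0,"hand":0},
    {"x":-6,"y":-5.2,"z":0,"ax":0,"ay":0,"az":0,"hand":0}
  ]
}}

```text
clock: 1.3
eef_pos: [494.8, 116.2, 231.2]
tcp_rot: [3.142, 0.0, 2.896]
contact_force: [0.5, 0.6, 0.7]
opening: -0.002
grasp_force: 0.0
```

>>> {"api": "drive_tool", "payload": {
  "plan": [
    {"x":-5.1,"y":-4.5,"z":0.5,"ax":0,"ay":0,"az":-2.6,"hand":0},
    {"x":-5.1,"y":-4.5,"z":0.5,"ax":0,"ay":0,"az":-2.6,"hand":0},
    {"x":-5.1,"y":-4.5,"z":0.5,"ax":0,"ay":0,"az":-2.6,"hand":0},
    {"x":-5.1,"y":-4.5,"z":0.5,"ax":0,"ay":0,"az":-2.6,"hand":0},
    {"x":-5.1,"y":-4.5,"z":0.5,"ax":0,"ay":0,"az":-2.6,"hand":0},
    {"x":-5.1,"y":-4.5,"z":0.5,"ax":0,"ay":0,"az":-2.6,"hand":0},
    {"x":-5.1,"y":-4.5,"z":0.5,"ax":0,"ay":0,"az":-2.6,"hand":0},
    {"x":-5.1,"y":-4.5,"z":0.5,"ax":0,"ay":0,"az":-2.6,"hand":0}
  ]
}}

```text
clock: 2.1
eef_pos: [688.6, -166.5, 204.7]
tcp_rot: [-3.14, 0.0, -3.117]
contact_force: [0.7, 0.4, 0.5]
opening: 0.004
grasp_force: 0.0
```

```bash
python3 - <<'E'
from h import *
x,y=lane(0,-262); to(x,y,150,91.8)
a=imaging.grab_frame("wrist");cv2.imwrite("pics/w1.png",a[:,:,::-1])
E
```

```text
d [-0.03   0.014  1.094] turn [-0.013  0.001 -0.069] rows 1.0947289301811016
```

View pics/w1.png

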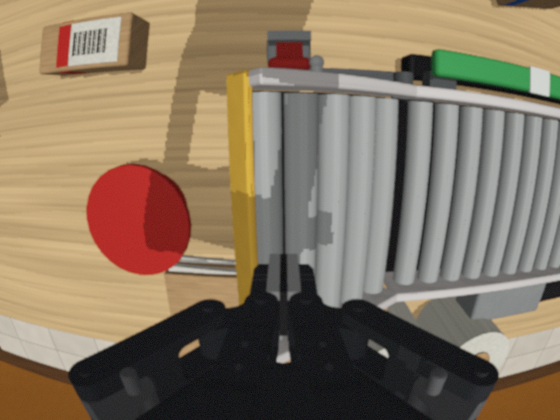

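The wrist view shows the closed fingers over the tail, about 30 mm inboard of the yellow tip (column 240). The catch is at (290,50), and red's strip is at (62,45).

>>> {"api": "drive_tool", "payload": {
  "plan": [
    {"x":0,"y":0,"z":0.8,"ax":0,"ay":0,"az":0,"hand":0},
    {"x":0,"y":0,"z":1.2,"ax":0,"ay":0,"az":0,"hand":0},
    {"x":0,"y":-0.16,"z":1.5,"ax":0,"ay":0,"az":0,"hand":0},
    {"x":0,"y":-0.3,"z":1.86,"ax":0,"ay":0,"az":0,"hand":0},
    {"x":0,"y":-0.38,"z":2.15,"ax":0,"ay":0,"az":0,"hand":0},
    {"x":0,"y":-0.43,"z":2.4,"ax":0,"ay":0,"az":0,"hand":0},
    {"x":0,"y":-0.45,"z":2.58,"ax":0,"ay":0,"az":0,"hand":0},
    {"x":0,"y":-0.45,"z":2.62,"ax":0,"ay":0,"az":0,"hand":0}
  ]
}}

```text
clock: 2.95
eef_pos: [687.2, -184.2, 74.6]
tcp_rot: [3.141, -0.0, -3.114]
contact_force: [-3.3, 3.4, 6.2]
opening: 0.001
grasp_force: 3.1
```

>>> {"api": "drive_tool", "payload": {
  "plan": [
    {"x":0,"y":0,"z":0.02,"ax":0,"ay":0,"az":0,"hand":0},
    {"x":0,"y":0,"z":0.04,"ax":0,"ay":0,"az":0,"hand":0}
  ]
}}

```text
clock: 3.15
eef_pos: [687.3, -184.3, 73.5]
tcp_rot: [3.141, -0.0, -3.114]
contact_force: [-3.8, 3.9, 6.8]
opening: 0.001
grasp_force: 3.2
```

>>> {"api": "drive_tool", "payload": {
  "plan": [
    {"x":0,"y":0,"z":0.03,"ax":0,"ay":0,"az":0,"hand":0},
    {"x":0,"y":0,"z":0.06,"ax":0,"ay":0,"az":0,"hand":0},
    {"x":0,"y":0,"z":0.09,"ax":0,"ay":0,"az":0,"hand":0},
    {"x":0,"y":0,"z":0.09,"ax":0,"ay":0,"az":0,"hand":0}
  ]
}}

```text
clock: 3.55
eef_pos: [687.3, -184.4, 69.2]
tcp_rot: [3.142, -0.0, -3.114]
contact_force: [-4.1, 2.6, 6.7]
opening: 0.001
grasp_force: 3.4
```

>>> {"api": "drive_tool", "payload": {
  "plan": [
    {"x":0,"y":0,"z":-0.2,"ax":0,"ay":0,"az":0,"hand":0},
    {"x":0,"y":0,"z":-0.5,"ax":0,"ay":0,"az":0,"hand":0},
    {"x":0,"y":0,"z":-1.2,"ax":0,"ay":0,"az":0,"hand":0},
    {"x":0,"y":0,"z":-2,"ax":0,"ay":0,"az":0,"hand":0}
  ]
}}

```text
clock: 3.95
eef_pos: [686.9, -184.6, 169.6]
tcp_rot: [-3.142, -0.001, -3.114]
contact_force: [0.6, 0.1, -0.0]
opening: -0.001
grasp_force: 0.0
```

```bash
python3 - <<'E'
from h import *
a=imaging.grab_frame("wrist");b=imaging.grab_frame("top")
cv2.imwrite("pics/tb.png",b[:,:,::-1])
c=imaging.camera_info("top"); hs=cv2.cvtColor(b,cv2.COLOR_RGB2HSV)
m=cv2.inRange(hs,(20,120,120),(32,255,255)); ys,xs=np.nonzero(m[80:180,335:380]); print("tip px",xs.mean()+335,ys.mean()+80,len(xs), "expected level",proj(c,np.r_[lane(0,-318),75]),"raised",proj(c,np.r_[lane(0,-288),160]))
# catch, scanner close-up
cv2.imwrite("pics/c2.png",np.vstack([cv2.resize(a[0:210,:],(700,262)),cv2.resize(b[195:290,90:230],(480,326))[:,:480].copy() if 0 else np.hstack([cv2.resize(b[195:290,90:230],(480,326)),np.zeros((326,220,3),np.uint8)])])[:,:,::-1])
E
```

```text
tip px nan nan 0 expected level [[360.07688911 136.7158453 ]] raised [[353.69181412 127.70072244]]<stdin>:5: RuntimeWarning: Mean of empty slice.
  ret = ret.dtype.type(ret / rcount)
```

View pics/c2.png

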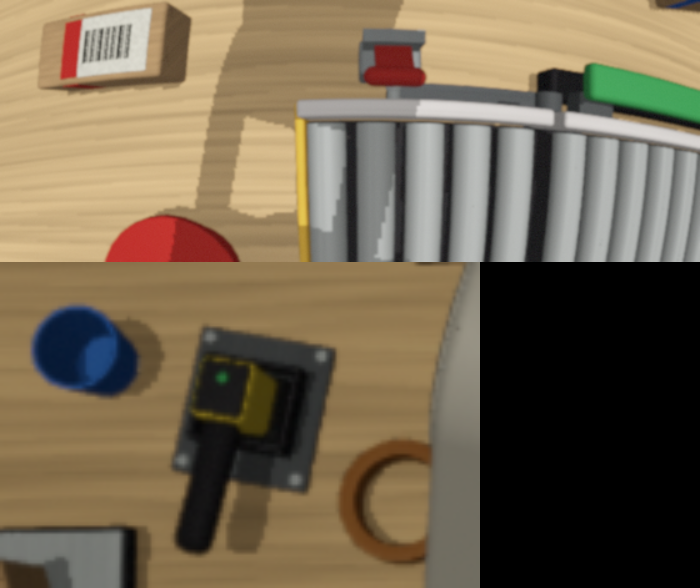

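The tail rail is now in line with the bed and the red hook sits over the pin, so the tail is latched level. The scanner's head top is at crop (222,388) and its handle end at (195,545). I'll go to it next.

```bash
python3 - <<'E'
from h import *
c=imaging.camera_info("top")
f=lambda u,v:(90+u/3.43,195+(v-262)/3.43)
h=ray(c,f(222,388),132)[0]; e=ray(c,f(195,545),126)[0]; print(h,e,np.degrees(np.arctan2(*(e-h)[1::-1])))
P=ray(c,[f(207,328),f(333,350),f(307,491),f(175,468)],10); print(P,P.mean(0))
a=(P[3]-P[0]+P[2]-P[1])[:2]; print(np.degrees(np.arctan2(a[1],a[0])))
yaw=np.degrees(np.arctan2(*(e-h)[1::-1]))+90-180
to(h[0]-30,h[1],250,91.8); print(yaw)
E
```

```text
[410.17255286 370.62166857 132.        ] [285.02062708 390.50554998 126.        ] 170.972418048867
[[482.70637594 413.43599794  10.        ]
 [460.54562027 302.58588854  10.        ]
 [337.42339197 323.53507651  10.        ]
 [360.0094747  437.9661768   10.        ]] [410.17121572 369.38078495  10.        ]
169.51814454778543
d [ 5.899 11.287 -1.574] turn [-0.035  0.101 -0.039] rows 12.832878974028686
80.97241804886698
```

>>> {"api": "drive_tool", "payload": {
  "plan": [
    {"x":1.5,"y":4.5,"z":-1.8,"ax":0,"ay":0,"az":1.9,"hand":85},
    {"x":1.5,"y":4.5,"z":-1.8,"ax":0,"ay":0,"az":1.9,"hand":85},
    {"x":4.5,"y":11.2,"z":-1.8,"ax":0,"ay":0,"az":1.9,"hand":85},
    {"x":4.5,"y":11.2,"z":-1.8,"ax":0,"ay":0,"az":1.9,"hand":85},
    {"x":4.5,"y":11.2,"z":-1.8,"ax":0,"ay":0,"az":1.9,"hand":85},
    {"x":4.5,"y":11.2,"z":-1.8,"ax":0,"ay":0,"az":1.9,"hand":85},
    {"x":4.5,"y":11.2,"z":-1.8,"ax":0,"ay":0,"az":1.9,"hand":85},
    {"x":4.5,"y":11.2,"z":-1.8,"ax":0,"ay":0,"az":1.9,"hand":85}
  ]
}}

```text
clock: 4.85
eef_pos: [533.0, 177.3, 237.1]
tcp_rot: [3.141, 0.002, 2.97]
contact_force: [1.2, 0.6, 0.0]
opening: 0.997
grasp_force: 0.0
```

```bash
python3 - <<'E'
from h import *
to(450,366,260,80)
E
```

```text
d [ 2.28   3.435 -0.459] turn [0.004 0.016 0.027] rows 4.147999246844899
```

>>> {"api": "drive_tool", "payload": {
  "plan": [
    {"x":2.3,"y":3.4,"z":-0.45,"ax":0,"ay":0,"az":0,"hand":85},
    {"x":2.3,"y":3.4,"z":-0.45,"ax":0,"ay":0,"az":0,"hand":85},
    {"x":2.3,"y":3.4,"z":-0.45,"ax":0,"ay":0,"az":0,"hand":85},
    {"x":2.3,"y":3.4,"z":-0.45,"ax":0,"ay":0,"az":0,"hand":85},
    {"x":2.3,"y":3.4,"z":-0.45,"ax":0,"ay":0,"az":0,"hand":85},
    {"x":2.3,"y":3.4,"z":-0.45,"ax":0,"ay":0,"az":0,"hand":85}
  ]
}}

```text
clock: 5.45
eef_pos: [449.0, 364.2, 259.2]
tcp_rot: [3.141, 0.001, 2.973]
contact_force: [0.9, 0.4, 0.2]
opening: 0.997
grasp_force: 0.0
```

```bash
python3 - <<'E'
from h import *
c=imaging.camera_info("wrist"); s,_=tool(); print(s["eef_pos"],-c["R"].T@c["t"])
a=imaging.grab_frame("wrist");cv2.imwrite("pics/w2.png",a[:,:,::-1])
print(proj(c,[[410,370,132]],True))
E
```

```text
[448.99296078 364.15403009 259.17638366] [373.47307207 378.81830724 401.46261052]
[[280.05961276 152.07500168]]
```

View pics/w2.png

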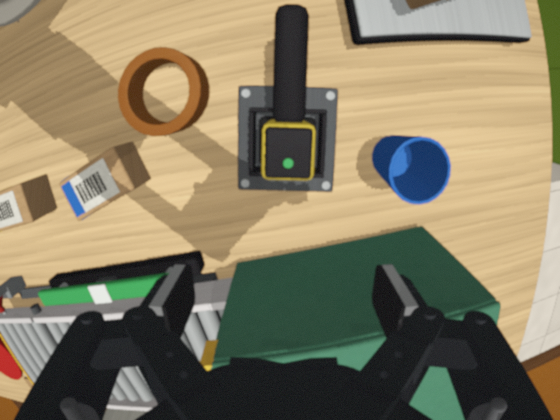

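The scanner's head top spans (263,122)–(315,180), centred at (289,151). The handle runs to (291,10), and the plate's corners are at (245,93), (330,96), (326,185) and (245,184).

```bash
python3 - <<'E'
from h import *
c=imaging.camera_info("wrist")
h=ray(c,(289,150.5),132,True)[0]; e=ray(c,(291,12),128,True)[0]; d=e-h
P=ray(c,[(263,122),(315,122),(315,180),(263,180)],132,True); print(np.round(P,1), P.mean(0))
print(h,e,np.linalg.norm(d),np.degrees(np.arctan2(d[1],d[0])))
S=ray(c,[(245,93),(330,96),(326,185),(245,184)],10,True); print("screws",np.round(S[:,:2],1),S.mean(0), np.degrees(np.arctan2(*(S[0]+S[1]-S[2]-S[3])[1::-1])))
to(h[0],h[1],150,80)
E
```

```text
[[383.2 359.2 132. ]
 [390.2 401.3 132. ]
 [438.8 393.9 132. ]
 [431.4 350.3 132. ]] [410.91566514 376.18026092 132.        ]
[410.29977075 376.24086351 132.        ] [293.86486065 397.8390359  128.        ] 118.48868866217455 169.49132396186664
screws [[348.8 335.9]
 [369.1 434.7]
 [476.8 413.9]
 [458.6 314.9]] [413.33691459 374.84973417  10.        ] 169.10280040597834
d [0.819 0.132 2.176] turn [-0.002  0.007  0.042] rows 2.3288744853753873
```

>>> {"api": "drive_tool", "payload": {
  "plan": [
    {"x":0.8,"y":0.1,"z":1.0,"ax":0,"ay":0,"az":0.1,"hand":85},
    {"x":0.8,"y":0.1,"z":1.8,"ax":0,"ay":0,"az":0.1,"hand":85},
    {"x":0.8,"y":0.1,"z":2.5,"ax":0,"ay":0,"az":0.1,"hand":85},
    {"x":0.8,"y":0.1,"z":3.0,"ax":0,"ay":0,"az":0.1,"hand":85},
    {"x":0.8,"y":0.1,"z":3.35,"ax":0,"ay":0,"az":0.1,"hand":85},
    {"x":0.8,"y":0.1,"z":3.35,"ax":0,"ay":0,"az":0.1,"hand":55},
    {"x":0.8,"y":0.1,"z":3.35,"ax":0,"ay":0,"az":0.1,"hand":40},
    {"x":0.8,"y":0.1,"z":3.35,"ax":0,"ay":0,"az":0.1,"hand":40}
  ],
  "grip_force": 50
}}

```text
clock: 6.3
eef_pos: [412.1, 374.8, 92.6]
tcp_rot: [3.14, 0.001, 2.959]
contact_force: [2.5, 3.7, -0.0]
opening: 0.527
grasp_force: 51.8
```

>>> {"api": "drive_tool", "payload": {
  "plan": [
    {"x":0,"y":0,"z":0,"ax":0,"ay":0,"az":0,"hand":40},
    {"x":0,"y":0,"z":0,"ax":0,"ay":0,"az":0,"hand":40}
  ]
}}

```text
clock: 6.5
eef_pos: [411.9, 375.2, 92.5]
tcp_rot: [3.14, 0.002, 2.96]
contact_force: [2.4, -1.7, 6.9]
opening: 0.533
grasp_force: 52.7
```

>>> {"api": "drive_tool", "payload": {
  "plan": [
    {"x":0,"y":0,"z":-0.3,"ax":0,"ay":0,"az":0,"hand":40},
    {"x":0,"y":0,"z":-0.8,"ax":0,"ay":0,"az":0,"hand":40},
    {"x":0,"y":0,"z":-1.5,"ax":0,"ay":0,"az":0,"hand":40},
    {"x":0,"y":0,"z":-2.3,"ax":0,"ay":0,"az":0,"hand":40},
    {"x":0,"y":0,"z":-3.1,"ax":0,"ay":0,"az":0,"hand":40},
    {"x":0,"y":0,"z":-3.4,"ax":0,"ay":0,"az":0,"hand":40}
  ]
}}

```text
clock: 7.1
eef_pos: [411.8, 375.8, 265.6]
tcp_rot: [3.137, 0.003, 2.96]
contact_force: [-0.6, 1.1, -2.2]
opening: 0.531
grasp_force: 52.0
```

```bash
cat >> h.py <<'E'
HT=dict(red=50,yellow=66,green=42,blue=58)
HUE=dict(red=[(0,8),(172,180)],yellow=[(22,32)],green=[(60,90)],blue=[(100,125)])
def labels(cam,name,guess,win=60,fish=None,H=None,dbg=None):
    """label (white+strip): world centre and long-axis angle (deg mod 180)"""
    fish=cam=="wrist"; c=imaging.camera_info(cam); im=imaging.grab_frame(cam)
    H=HT[name] if H is None else H
    hs=cv2.cvtColor(im,cv2.COLOR_RGB2HSV)
    col=sum(cv2.inRange(hs,(lo,110,60),(hi,255,255)) for lo,hi in HUE[name])
    wh=cv2.inRange(hs,(0,0,110),(180,62,255))
    u,v=proj(c,[*guess,H],fish)[0]
    scale=np.linalg.norm(proj(c,[guess[0],guess[1]+win,H],fish)[0]-(u,v))
    roi=np.zeros(wh.shape,np.uint8); cv2.circle(roi,(int(u),int(v)),int(scale),255,-1)
    k=max(3,int(scale/win*6))|1
    m=cv2.morphologyEx((wh|col)&roi,cv2.MORPH_CLOSE,np.ones((k,k)))
    cs=max(cv2.findContours(m,0,2)[0],key=cv2.contourArea)
    P=ray(c,cs[:,0,:],H,fish)[:,:2].astype(np.float32)
    (p,sz,_)=rr=cv2.minAreaRect(P); b=cv2.boxPoints(rr); e=b[1]-b[0] if np.linalg.norm(b[1]-b[0])>np.linalg.norm(b[2]-b[1]) else b[2]-b[1]
    cm=ray(c,np.argwhere((col&roi)>0)[:,::-1],H,fish)[:,:2].mean(0)
    print(cam,name,"c",np.round(p,1),"size",np.round(sz,1),"ang",round(float(np.degrees(np.arctan2(e[1],e[0]))%180),1),"strip",np.round(cm,1)); return im
E
python3 - <<'E'
from h import *
G=dict(blue=(412,126),yellow=(410,-46),green=(421,-218),red=(531,-375))
for n,g in G.items(): im=labels("top",n,g)
s,_=tool();print(s["eef_pos"],s["contact_force"])
to(531,-372,260,90)
E
```

```text
top blue c [417.  122.8] size [46.9 80.4] ang 104.2 strip [424.8  93.3]
top yellow c [408.5 -51.9] size [58.6 80.4] ang 91.7 strip [412.7 -82.6]
top green c [ 424.8 -209.9] size [78.1 46.2] ang 72.5 strip [ 415.8 -241. ]
top red c [ 530.2 -371.9] size [77.7 57.8] ang 85.7 strip [ 530.5 -403. ]
[410.32552596 374.42512255 260.50957067] [ 0.46014192 -0.18004985 -2.68028835]
d [ -5.073 -14.246   0.015] turn [-0.004 -0.004 -1.736] rows 15.122341775286726
```

>>> {"api": "drive_tool", "payload": {
  "plan": [
    {"x":-6.24,"y":-14,"z":0,"ax":0,"ay":0,"az":0,"hand":40},
    {"x":-6.24,"y":-14,"z":0,"ax":0,"ay":0,"az":0,"hand":40},
    {"x":-6.24,"y":-14,"z":0,"ax":0,"ay":0,"az":0,"hand":40},
    {"x":-6.24,"y":-14,"z":0,"ax":0,"ay":0,"az":0,"hand":40},
    {"x":-6.24,"y":-14,"z":0,"ax":0,"ay":0,"az":0,"hand":40},
    {"x":-6.24,"y":-14,"z":0,"ax":0,"ay":0,"az":0,"hand":40},
    {"x":-6.24,"y":-14,"z":0,"ax":0,"ay":0,"az":0,"hand":40},
    {"x":-6.24,"y":-14,"z":0,"ax":0,"ay":0,"az":0,"hand":40}
  ]
}}

```text
clock: 8.1
eef_pos: [503.8, -16.0, 259.3]
tcp_rot: [-3.141, -0.003, 2.96]
contact_force: [0.4, 1.0, -2.0]
opening: 0.531
grasp_force: 52.5
```

>>> {"api": "drive_tool", "payload": {
  "plan": [
    {"x":-3,"y":-6.8,"z":0,"ax":0,"ay":0,"az":-1.1,"hand":40},
    {"x":-3,"y":-6.8,"z":0,"ax":0,"ay":0,"az":-1.1,"hand":40},
    {"x":-3,"y":-6.8,"z":0,"ax":0,"ay":0,"az":-1.1,"hand":40},
    {"x":-3,"y":-6.8,"z":0,"ax":0,"ay":0,"az":-1.1,"hand":40},
    {"x":-3,"y":-6.8,"z":0,"ax":0,"ay":0,"az":-1.1,"hand":40},
    {"x":-3,"y":-6.8,"z":0,"ax":0,"ay":0,"az":-1.1,"hand":40},
    {"x":-3,"y":-6.8,"z":0,"ax":0,"ay":0,"az":-1.1,"hand":40},
    {"x":-3,"y":-6.8,"z":0,"ax":0,"ay":0,"az":-1.1,"hand":40}
  ]
}}

```text
clock: 8.9
eef_pos: [590.2, -379.3, 257.9]
tcp_rot: [3.141, -0.003, 3.073]
contact_force: [0.7, 0.7, -3.0]
opening: 0.532
grasp_force: 52.8
```

```bash
python3 - <<'E'
from h import *
s,_=tool();print(s["eef_pos"])
im=labels("wrist","red",(533,-372)); cv2.imwrite("pics/w3.png",im[:,:,::-1])
to(533,-372,232.5,86)
E
```

```text
[ 590.17247437 -379.27526469  257.94090444]
wrist red c [ 548.2 -331.6] size [ 2.2 22.9] ang 177.2 strip [nan nan]
d [1.156 0.096 0.507] turn [-0.004 -0.025  0.002] rows 1.2661603034749522h.py:53: RuntimeWarning: Mean of empty slice.
  cm=ray(c,np.argwhere((col&roi)>0)[:,::-1],H,fish)[:,:2].mean(0)
  ret = um.true_divide(
```

View pics/w3.png

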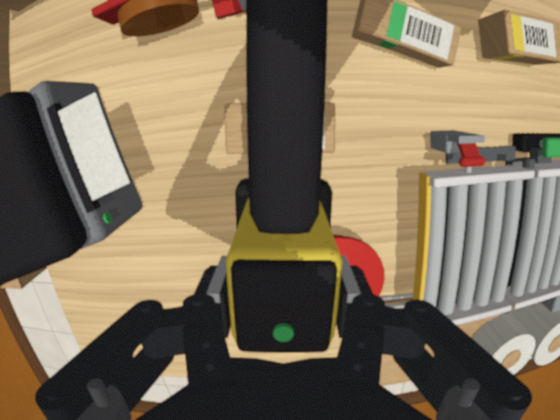

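The held scanner's handle hides red from the wrist camera; only the ends of the box show, at (226,125) and (335,125). Green at (420,30) and yellow at (535,35) are visible. I'll use the scene camera for red.

```bash
python3 - <<'E'
from h import *
labels("scene","red",(532,-372)); labels("top","red",(532,-372))
labels("wrist","green",(425,-210)); labels("wrist","yellow",(410,-52)); labels("scene","green",(425,-210)); labels("scene","yellow",(410,-52)); labels("scene","blue",(417,123))
c=imaging.camera_info("wrist"); print(np.round(ray(c,[(226,103),(226,150),(335,103),(335,150)],50,True),1))
E
```

```text
scene red c [ 552.5 -375.3] size [82.2 84.7] ang 176.8 strip [ 548.8 -407. ]
top red c [ 528.1 -380.3] size [ 90.5 122.3] ang 150.2 strip [nan nan]
wrist green c [ 424.3 -206.6] size [79.8 48. ] ang 72.7 strip [ 418.5 -239.1]
wrist yellow c [414.  -47.7] size [47.8 82.4] ang 91.5 strip [416.7 -80.5]
scene green c [ 423.4 -210.7] size [78.9 51. ] ang 72.1 strip [ 422.7 -245.1]
scene yellow c [433.4 -57.7] size [89.9 90.8] ang 179.5 strip [430.5 -87.4]
scene blue c [422.6 109.5] size [ 66.1 121.8] ang 122.8 strip [436.7  89.7]
[[ 504.2 -428.6   50. ]
 [ 555.8 -433.2   50. ]
 [ 512.  -311.4   50. ]
 [ 563.7 -313.7   50. ]]h.py:53: RuntimeWarning: Mean of empty slice.
  cm=ray(c,np.argwhere((col&roi)>0)[:,::-1],H,fish)[:,:2].mean(0)
  ret = um.true_divide(
```

```bash
python3 - <<'E'
from h import *
s,R=tool(); c=imaging.camera_info("wrist"); Rt=R.as_matrix(); p=s["eef_pos"]
Rct=c["R"]@Rt; tct=c["R"]@p+c["t"]   # cam = Rct*tool + tct
R1=Ro.from_euler("xyz",[-3.14,0,-3.117]).as_matrix(); p1=np.array([688.6,-166.5,204.7])
c1=dict(mtx=c["mtx"],R=Rct@R1.T); c1["t"]=tct-c1["R"]@p1
im=cv2.cvtColor(cv2.imread("pics/w1.png"),cv2.COLOR_BGR2RGB)
class F: pass
imaging2=F(); imaging2.camera_info=lambda n:c1; imaging2.grab_frame=lambda n:im
import h; h.imaging=imaging2
labels("wrist","red",(532,-370)); 
E
```

```text
wrist red c [ 539.1 -369.7] size [81.  56.1] ang 86.9 strip [ 536.  -400.3]
```

>>> {"api": "drive_tool", "payload": {
  "plan": [
    {"x":1.09,"y":0.12,"z":0.5,"ax":0,"ay":0,"az":-0.15,"hand":40},
    {"x":1.09,"y":0.12,"z":0.5,"ax":0,"ay":0,"az":-0.15,"hand":40},
    {"x":1.09,"y":0.12,"z":0.5,"ax":0,"ay":0,"az":-0.15,"hand":40},
    {"x":1.09,"y":0.12,"z":0.5,"ax":0,"ay":0,"az":-0.15,"hand":40},
    {"x":1.09,"y":0.12,"z":0.5,"ax":0,"ay":0,"az":-0.15,"hand":40},
    {"x":1.09,"y":0.12,"z":0.5,"ax":0,"ay":0,"az":-0.15,"hand":40},
    {"x":1.09,"y":0.12,"z":0.5,"ax":0,"ay":0,"az":-0.15,"hand":40},
    {"x":1.09,"y":0.12,"z":0.5,"ax":0,"ay":0,"az":-0.15,"hand":40}
  ]
}}

```text
clock: 10.1
eef_pos: [537.2, -366.0, 236.2]
tcp_rot: [-3.141, 0.0, 3.091]
contact_force: [-0.5, -0.5, -2.0]
opening: 0.531
grasp_force: 52.3
```

>>> {"api": "drive_tool", "payload": {
  "plan": [
    {"x":0,"y":0,"z":0,"ax":0,"ay":0,"az":0,"hand":40},
    {"x":0,"y":0,"z":0,"ax":0,"ay":0,"az":0,"hand":40},
    {"x":0,"y":0,"z":0,"ax":0,"ay":0,"az":0,"hand":40},
    {"x":0,"y":0,"z":0,"ax":0,"ay":0,"az":0,"hand":40},
    {"x":0,"y":0,"z":0,"ax":0,"ay":0,"az":0,"hand":40},
    {"x":0,"y":0,"z":0,"ax":0,"ay":0,"az":0,"hand":40},
    {"x":0,"y":0,"z":0,"ax":0,"ay":0,"az":0,"hand":40},
    {"x":0,"y":0,"z":0,"ax":0,"ay":0,"az":0,"hand":40}
  ]
}}

```text
clock: 10.9
eef_pos: [536.9, -365.9, 236.2]
tcp_rot: [-3.142, 0.0, 3.091]
contact_force: [-0.2, -0.2, -2.4]
opening: 0.532
grasp_force: 52.3
```

```bash
python3 - <<'E'
from h import *
s,_=tool();print(s["eef_pos"],s["tcp_rot"],s["clock"])
im=imaging.grab_frame("scene"); c=imaging.camera_info("scene")
u,v=proj(c,[s["eef_pos"][0],s["eef_pos"][1],130])[0].astype(int);u=max(u,110)
b=imaging.grab_frame("wrist")
cv2.imwrite("pics/s1.png",np.hstack([cv2.resize(im[v-85:v+85,u-110:u+110],(520,400)),cv2.resize(b[:,180:400],(210,400))])[:,:,::-1])
E
```

```text
[ 536.86374505 -365.93637785  236.16787755] [-3.14155051e+00  1.93580777e-05  3.09055289e+00] 10.9
```

View pics/s1.png

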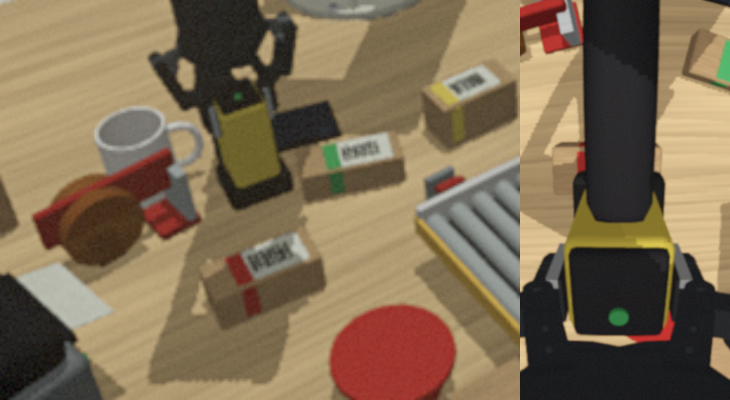

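The view shows the scanner nose down above red's label, with the nose at crop (255,185) and the label's middle near (270,260). I'll correct the small residual and hold again while checking.

>>> {"api": "drive_tool", "payload": {
  "plan": [
    {"x":0,"y":-0.08,"z":0.07,"ax":0,"ay":0,"az":0,"hand":40},
    {"x":0,"y":-0.08,"z":0.07,"ax":0,"ay":0,"az":0,"hand":40},
    {"x":0,"y":-0.08,"z":0.07,"ax":0,"ay":0,"az":0,"hand":40},
    {"x":0,"y":-0.08,"z":0.07,"ax":0,"ay":0,"az":0,"hand":40},
    {"x":0,"y":-0.08,"z":0.07,"ax":0,"ay":0,"az":0,"hand":40},
    {"x":0,"y":-0.08,"z":0.07,"ax":0,"ay":0,"az":0,"hand":40},
    {"x":0,"y":-0.08,"z":0.07,"ax":0,"ay":0,"az":0,"hand":40},
    {"x":0,"y":-0.08,"z":0.07,"ax":0,"ay":0,"az":0,"hand":40}
  ]
}}

```text
clock: 11.8
eef_pos: [536.7, -369.9, 232.7]
tcp_rot: [-3.142, 0.0, 3.091]
contact_force: [-0.1, 0.0, -2.5]
opening: 0.532
grasp_force: 52.4
```

```bash
python3 - <<'E'
from h import *
s,_=tool();print(s["eef_pos"])
c=imaging.camera_info("scene"); u,v=proj(c,[536.86,-365.94,130])[0].astype(int);u=max(u,110)
f=lambda a,b:(u-110+a/2.364,v-85+b/2.353)
print("label",ray(c,[f(270,259)],50),"nose",ray(c,[f(256,183)],153))
print("expected crop px of nose",(proj(c,[535.4,-366,153.7])[0]-[u-110,v-85])*2.36)
im=imaging.grab_frame("scene"); hs=cv2.cvtColor(im,cv2.COLOR_RGB2HSV)
wh=cv2.inRange(hs,(0,0,110),(180,62,255))
a,b=np.int32(f(270,259)); P=np.argwhere(wh[b-18:b+18,a-25:a+30]>0)[:,::-1]+[a-25,b-18]; print("white mean",len(P),ray(c,[P.mean(0)],50))
E
```

```text
[ 536.70994697 -369.87735703  232.70169664]
label [[ 539.06669604 -371.84310491   50.        ]] nose [[ 532.40400284 -366.72526771  153.        ]]
expected crop px of nose [257.26280348 184.40281586]
white mean 227 [[ 535.53487253 -360.76977223   50.        ]]
```

>>> {"api": "drive_tool", "payload": {
  "plan": [
    {"x":0,"y":0,"z":0,"ax":0,"ay":0,"az":0,"hand":40},
    {"x":0,"y":0,"z":0,"ax":0,"ay":0,"az":0,"hand":40},
    {"x":0,"y":0,"z":0,"ax":0,"ay":0,"az":0,"hand":40},
    {"x":0,"y":0,"z":0,"ax":0,"ay":0,"az":0,"hand":40},
    {"x":0,"y":0,"z":0,"ax":0,"ay":0,"az":0,"hand":40},
    {"x":0,"y":0,"z":0,"ax":0,"ay":0,"az":0,"hand":40}
  ]
}}

```text
clock: 12.45
eef_pos: [536.7, -369.9, 232.7]
tcp_rot: [3.142, 0.0, 3.091]
contact_force: [-1.2, -0.4, -1.7]
opening: 0.532
grasp_force: 52.4
```

```bash
python3 - <<'E'
from h import *
to(414.5,-50,248.5,91.5)
labels("scene","green",(425,-210));labels("wrist","green",(425,-210)); labels("wrist","yellow",(410,-52))
E
```

```text
d [ 2.767  6.265 -0.317] turn [ 0.     0.001 -0.738] rows 6.856068110730462
scene green c [ 423.4 -210.9] size [78.4 51.2] ang 72.4 strip [ 420.8 -244.3]
wrist green c [ 424.3 -206.6] size [79.9 47.9] ang 72.5 strip [ 416.1 -238. ]
wrist yellow c [414.3 -55.8] size [47.9 66.3] ang 91.6 strip [414.9 -80.2]
```

>>> {"api": "drive_tool", "payload": {
  "plan": [
    {"x":2.77,"y":6.26,"z":-0.5,"ax":0,"ay":0,"az":-0.74,"hand":40},
    {"x":2.77,"y":6.26,"z":-0.5,"ax":0,"ay":0,"az":-0.74,"hand":40},
    {"x":2.77,"y":6.26,"z":-0.5,"ax":0,"ay":0,"az":-0.74,"hand":40},
    {"x":2.77,"y":6.26,"z":-0.5,"ax":0,"ay":0,"az":-0.74,"hand":40},
    {"x":2.77,"y":6.26,"z":-0.5,"ax":0,"ay":0,"az":-0.74,"hand":40},
    {"x":2.77,"y":6.26,"z":-0.5,"ax":0,"ay":0,"az":-0.74,"hand":40},
    {"x":2.77,"y":6.26,"z":-0.32,"ax":0,"ay":0,"az":-0.74,"hand":40},
    {"x":2.77,"y":6.26,"z":-0.32,"ax":0,"ay":0,"az":-0.74,"hand":40}
  ]
}}

```text
clock: 13.4
eef_pos: [411.8, -46.6, 248.3]
tcp_rot: [3.14, -0.001, -3.112]
contact_force: [-0.1, -0.6, -1.6]
opening: 0.529
grasp_force: 53.3
```

```bash
cat >> h.py <<'E'
def white(name,guess,cam="scene"):
    c=imaging.camera_info(cam); im=imaging.grab_frame(cam); hs=cv2.cvtColor(im,cv2.COLOR_RGB2HSV)
    col=sum(cv2.inRange(hs,(lo,110,50),(hi,255,255)) for lo,hi in HUE[name])
    wh=cv2.inRange(hs,(0,0,90),(180,62,255)); z=HT[name]
    a=np.linspace(0,2*np.pi,40); roi=np.zeros(wh.shape,np.uint8)
    cv2.fillPoly(roi,[np.int32(proj(c,np.c_[guess[0]+48*np.cos(a),guess[1]+48*np.sin(a),0*a+z],cam=="wrist"))],255)
    m=cv2.morphologyEx(wh&roi,cv2.MORPH_CLOSE,np.ones((3,3))); m=cv2.morphologyEx(m,cv2.MORPH_OPEN,np.ones((2,2)))
    cs=max(cv2.findContours(m,0,2)[0],key=cv2.contourArea); P=ray(c,cs[:,0],z,cam=="wrist")[:,:2].astype(np.float32)
    (p,sz,_)=cv2.minAreaRect(P); print(cam,name,"white",np.round(p,1),np.round(sz,1)); return im
E
python3 - <<'E'
from h import *
s,_=tool();print(s["eef_pos"],s["tcp_rot"])
to(414.5,-50,248.5,91.5)
im=white("yellow",(413,-50))
c=imaging.camera_info("scene"); u,v=proj(c,[413,-50,130])[0].astype(int)
cv2.imwrite("pics/s2.png",cv2.resize(im[v-85:v+85,u-110:u+110],(660,510))[:,:,::-1])
print("label crop",(proj(c,[413,-50,66])[0]-[u-110,v-85])*3)
E
```

```text
[411.76261409 -46.58732094 248.29745381] [ 3.14002299e+00 -1.36596560e-03 -3.11178969e+00]
d [-0.053 -0.07  -0.004] turn [ 0.015 -0.013  0.035] rows 0.08759151776000955
scene yellow white [418.7 -43.6] [48.5 62.6]
label crop [336.66794579 309.39425941]
```

View pics/s2.png

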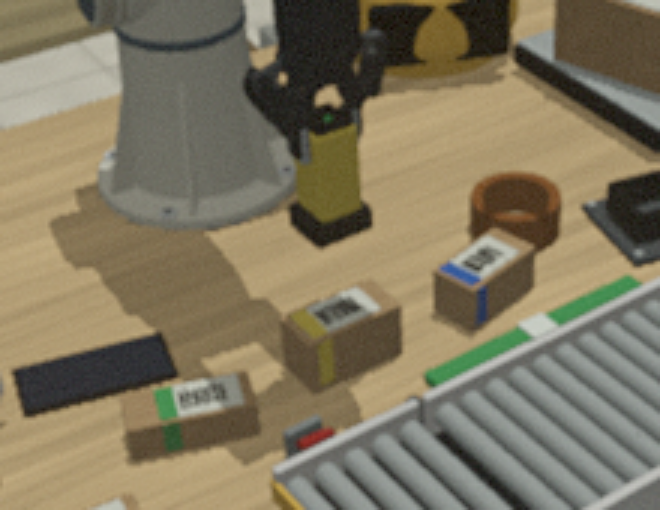

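The view shows the nose, at crop (330,225), above yellow's label, whose middle is about (337,310). I'll correct by 5 mm and hold.

>>> {"api": "drive_tool", "payload": {
  "plan": [
    {"x":-0.1,"y":-0.09,"z":0,"ax":0,"ay":0,"az":0,"hand":40},
    {"x":-0.1,"y":-0.09,"z":0,"ax":0,"ay":0,"az":0,"hand":40},
    {"x":-0.1,"y":-0.09,"z":0,"ax":0,"ay":0,"az":0,"hand":40},
    {"x":-0.1,"y":-0.09,"z":0,"ax":0,"ay":0,"az":0,"hand":40},
    {"x":-0.1,"y":-0.09,"z":0,"ax":0,"ay":0,"az":0,"hand":40},
    {"x":-0.1,"y":-0.09,"z":0,"ax":0,"ay":0,"az":0,"hand":40},
    {"x":-0.1,"y":-0.09,"z":0,"ax":0,"ay":0,"az":0,"hand":40},
    {"x":-0.1,"y":-0.09,"z":0,"ax":0,"ay":0,"az":0,"hand":40}
  ]
}}

```text
clock: 14.25
eef_pos: [419.4, -54.6, 248.6]
tcp_rot: [-3.142, 0.0, -3.115]
contact_force: [-0.2, -0.1, -2.9]
opening: 0.532
grasp_force: 53.4
```

>>> {"api": "drive_tool", "payload": {
  "plan": [
    {"x":0,"y":0,"z":0,"ax":0,"ay":0,"az":0,"hand":40},
    {"x":0,"y":0,"z":0,"ax":0,"ay":0,"az":0,"hand":40},
    {"x":0,"y":0,"z":0,"ax":0,"ay":0,"az":0,"hand":40},
    {"x":0,"y":0,"z":0,"ax":0,"ay":0,"az":0,"hand":40},
    {"x":0,"y":0,"z":0,"ax":0,"ay":0,"az":0,"hand":40},
    {"x":0,"y":0,"z":0,"ax":0,"ay":0,"az":0,"hand":40},
    {"x":0,"y":0,"z":0,"ax":0,"ay":0,"az":0,"hand":40},
    {"x":0,"y":0,"z":0,"ax":0,"ay":0,"az":0,"hand":40}
  ]
}}

```text
clock: 15.05
eef_pos: [419.4, -54.6, 248.6]
tcp_rot: [-3.142, -0.0, -3.115]
contact_force: [0.2, -0.0, -2.0]
opening: 0.529
grasp_force: 53.4
```

```bash
python3 - <<'E'
from h import *
white("yellow",(415,-51));white("green",(424,-209));white("blue",(417,120)); 
to(426,-209,224.5,72.4)
E
```

```text
scene yellow white [419.  -43.5] [61.3 49.9]
scene green white [ 431.2 -203.3] [63.4 50.5]
scene blue white [425.6 122.4] [56.3 85.1]
d [-0.049 -3.09   0.483] turn [0.000e+00 1.000e-03 3.185e+00] rows 3.1281779688476625
```

>>> {"api": "drive_tool", "payload": {
  "plan": [
    {"x":0.05,"y":0.07,"z":0,"ax":0,"ay":0,"az":0,"hand":40},
    {"x":0.05,"y":0.07,"z":0,"ax":0,"ay":0,"az":0,"hand":40},
    {"x":0.05,"y":0.07,"z":0,"ax":0,"ay":0,"az":0,"hand":40},
    {"x":0.05,"y":0.07,"z":0,"ax":0,"ay":0,"az":0,"hand":40},
    {"x":0.05,"y":0.07,"z":0,"ax":0,"ay":0,"az":0,"hand":40},
    {"x":0.05,"y":0.07,"z":0,"ax":0,"ay":0,"az":0,"hand":40},
    {"x":0.05,"y":0.07,"z":0,"ax":0,"ay":0,"az":0,"hand":40},
    {"x":0.05,"y":0.07,"z":0,"ax":0,"ay":0,"az":0,"hand":40}
  ]
}}

```text
clock: 16.0
eef_pos: [416.9, -51.2, 248.6]
tcp_rot: [-3.142, 0.0, -3.115]
contact_force: [0.4, 0.6, -1.5]
opening: 0.532
grasp_force: 53.4
```

>>> {"api": "drive_tool", "payload": {
  "plan": [
    {"x":0,"y":0,"z":0,"ax":0,"ay":0,"az":0,"hand":40},
    {"x":0,"y":0,"z":0,"ax":0,"ay":0,"az":0,"hand":40},
    {"x":0,"y":0,"z":0,"ax":0,"ay":0,"az":0,"hand":40},
    {"x":0,"y":0,"z":0,"ax":0,"ay":0,"az":0,"hand":40},
    {"x":0,"y":0,"z":0,"ax":0,"ay":0,"az":0,"hand":40},
    {"x":0,"y":0,"z":0,"ax":0,"ay":0,"az":0,"hand":40},
    {"x":0,"y":0,"z":0,"ax":0,"ay":0,"az":0,"hand":40},
    {"x":0,"y":0,"z":0,"ax":0,"ay":0,"az":0,"hand":40}
  ]
}}

```text
clock: 16.8
eef_pos: [416.8, -51.2, 248.6]
tcp_rot: [-3.142, -0.0, -3.115]
contact_force: [-0.0, -0.4, -1.4]
opening: 0.531
grasp_force: 53.4
```

>>> {"api": "drive_tool", "payload": {
  "plan": [
    {"x":-0.09,"y":-3.18,"z":0.48,"ax":0,"ay":0,"az":3.2,"hand":40},
    {"x":-0.09,"y":-3.18,"z":0.48,"ax":0,"ay":0,"az":3.2,"hand":40},
    {"x":-0.09,"y":-3.18,"z":0.48,"ax":0,"ay":0,"az":3.2,"hand":40},
    {"x":-0.09,"y":-3.18,"z":0.48,"ax":0,"ay":0,"az":3.2,"hand":40},
    {"x":-0.09,"y":-3.18,"z":0.48,"ax":0,"ay":0,"az":3.2,"hand":40},
    {"x":-0.09,"y":-3.18,"z":0.48,"ax":0,"ay":0,"az":3.2,"hand":40},
    {"x":-0.09,"y":-3.18,"z":0.48,"ax":0,"ay":0,"az":3.2,"hand":40},
    {"x":-0.09,"y":-3.18,"z":0.48,"ax":0,"ay":0,"az":3.2,"hand":40}
  ]
}}

```text
clock: 17.6
eef_pos: [425.7, -208.9, 224.9]
tcp_rot: [3.141, 0.0, 2.835]
contact_force: [0.6, 0.3, -2.0]
opening: 0.53
grasp_force: 53.8
```

```bash
python3 - <<'E'
from h import *
white("green",(424,-209));white("yellow",(415,-51)); labels("wrist","yellow",(415,-51))
labels("wrist","blue",(417,123))
to(426,-209.5,224.5,72.4)
E
```

```text
scene green white [ 431.2 -203.5] [64.4 49. ]
scene yellow white [419.2 -43.7] [62.  50.2]
wrist yellow c [414.1 -47.8] size [47.7 81.6] ang 91.7 strip [412.5 -80.1]
wrist blue c [417.3 124.3] size [48.  77.3] ang 104.2 strip [422.8  96.3]
d [-0.007  0.001  0.006] turn [-0.     0.003 -0.005] rows 0.00924075749290941
```

>>> {"api": "drive_tool", "payload": {
  "plan": [
    {"x":0,"y":0,"z":0,"ax":0,"ay":0,"az":0,"hand":40},
    {"x":0,"y":0,"z":0,"ax":0,"ay":0,"az":0,"hand":40},
    {"x":0,"y":0,"z":0,"ax":0,"ay":0,"az":0,"hand":40},
    {"x":0,"y":0,"z":0,"ax":0,"ay":0,"az":0,"hand":40},
    {"x":0,"y":0,"z":0,"ax":0,"ay":0,"az":0,"hand":40},
    {"x":0,"y":0,"z":0,"ax":0,"ay":0,"az":0,"hand":40},
    {"x":0,"y":0,"z":0,"ax":0,"ay":0,"az":0,"hand":40},
    {"x":0,"y":0,"z":0,"ax":0,"ay":0,"az":0,"hand":40}
  ]
}}

```text
clock: 18.6
eef_pos: [425.6, -210.1, 224.6]
tcp_rot: [-3.142, -0.0, 2.833]
contact_force: [-0.4, -0.8, -2.4]
opening: 0.53
grasp_force: 53.8
```

>>> {"api": "drive_tool", "payload": {
  "plan": [
    {"x":0,"y":0,"z":0,"ax":0,"ay":0,"az":0,"hand":40},
    {"x":0,"y":0,"z":0,"ax":0,"ay":0,"az":0,"hand":40},
    {"x":0,"y":0,"z":0,"ax":0,"ay":0,"az":0,"hand":40},
    {"x":0,"y":0,"z":0,"ax":0,"ay":0,"az":0,"hand":40},
    {"x":0,"y":0,"z":0,"ax":0,"ay":0,"az":0,"hand":40},
    {"x":0,"y":0,"z":0,"ax":0,"ay":0,"az":0,"hand":40},
    {"x":0,"y":0,"z":0,"ax":0,"ay":0,"az":0,"hand":40},
    {"x":0,"y":0,"z":0,"ax":0,"ay":0,"az":0,"hand":40}
  ]
}}

```text
clock: 19.4
eef_pos: [425.6, -210.0, 224.6]
tcp_rot: [-3.142, 0.0, 2.833]
contact_force: [-0.3, -0.7, -3.0]
opening: 0.532
grasp_force: 53.8
```

```bash
python3 - <<'E'
from h import *
s,_=tool();print(s["eef_pos"])
labels("wrist","blue",(417,123)); white("green",(424,-209))
to(418.5,122.9,240.5,104.2)
E
```

```text
[ 425.5684075  -210.01174839  224.6444233 ]
wrist blue c [417.4 124. ] size [47.9 76.5] ang 104.7 strip [422.7  96.2]
scene green white [ 431.7 -203.2] [63.5 49.1]
d [ 2.157  6.301 -0.317] turn [ 0.    -0.    -5.314] rows 6.667020788181761
```

>>> {"api": "drive_tool", "payload": {
  "plan": [
    {"x":2.16,"y":6.3,"z":-0.5,"ax":0,"ay":0,"az":-5.3,"hand":40},
    {"x":2.16,"y":6.3,"z":-0.5,"ax":0,"ay":0,"az":-5.3,"hand":40},
    {"x":2.16,"y":6.3,"z":-0.5,"ax":0,"ay":0,"az":-5.3,"hand":40},
    {"x":2.16,"y":6.3,"z":-0.5,"ax":0,"ay":0,"az":-5.3,"hand":40},
    {"x":2.16,"y":6.3,"z":-0.5,"ax":0,"ay":0,"az":-5.3,"hand":40},
    {"x":2.16,"y":6.3,"z":-0.32,"ax":0,"ay":0,"az":-5.3,"hand":40},
    {"x":2.16,"y":6.3,"z":-0.32,"ax":0,"ay":0,"az":-5.3,"hand":40},
    {"x":2.16,"y":6.3,"z":-0.32,"ax":0,"ay":0,"az":-5.3,"hand":40}
  ]
}}

```text
clock: 20.3
eef_pos: [418.2, 126.5, 240.7]
tcp_rot: [3.14, 0.001, -2.891]
contact_force: [0.0, -0.8, -2.6]
opening: 0.534
grasp_force: 54.1
```

>>> {"api": "drive_tool", "payload": {
  "plan": [
    {"x":0,"y":0,"z":0,"ax":0,"ay":0,"az":0,"hand":40},
    {"x":0,"y":0,"z":0,"ax":0,"ay":0,"az":0,"hand":40},
    {"x":0,"y":0,"z":0,"ax":0,"ay":0,"az":0,"hand":40},
    {"x":0,"y":0,"z":0,"ax":0,"ay":0,"az":0,"hand":40}
  ]
}}

```text
clock: 20.7
eef_pos: [418.5, 122.0, 240.7]
tcp_rot: [-3.141, -0.0, -2.897]
contact_force: [-0.0, 0.4, -3.3]
opening: 0.531
grasp_force: 54.1
```

```bash
python3 - <<'E'
from h import *
s,_=tool();print(s["eef_pos"])
im=white("blue",(417,123)); to(418.5,122.9,240.5,104.2)
b=imaging.grab_frame("top")
cv2.imwrite("pics/s3.png",np.hstack([cv2.resize(im,(400,300)),cv2.resize(b,(400,300))])[:,:,::-1])
E
```

```text
[418.47893401 121.96972346 240.66710687]
scene blue white [422.2 124.2] [50.4 83.1]
d [-0.005  0.015  0.003] turn [-0.001  0.    -0.029] rows 0.020465779808216733
```

View pics/s3.png

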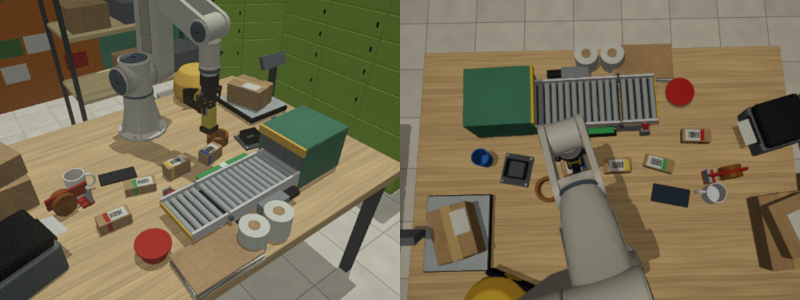

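Both views show the scanner over blue; the other three parcels are undisturbed and the tail is level. I'll hold, then return to the holder.

>>> {"api": "drive_tool", "payload": {
  "plan": [
    {"x":0,"y":0,"z":0,"ax":0,"ay":0,"az":0,"hand":40},
    {"x":0,"y":0,"z":0,"ax":0,"ay":0,"az":0,"hand":40},
    {"x":0,"y":0,"z":0,"ax":0,"ay":0,"az":0,"hand":40},
    {"x":0,"y":0,"z":0,"ax":0,"ay":0,"az":0,"hand":40},
    {"x":0,"y":0,"z":0,"ax":0,"ay":0,"az":0,"hand":40},
    {"x":0,"y":0,"z":0,"ax":0,"ay":0,"az":0,"hand":40},
    {"x":0,"y":0,"z":0,"ax":0,"ay":0,"az":0,"hand":40},
    {"x":0,"y":0,"z":0,"ax":0,"ay":0,"az":0,"hand":40}
  ]
}}

```text
clock: 21.6
eef_pos: [418.4, 122.9, 240.6]
tcp_rot: [-3.142, -0.0, -2.895]
contact_force: [0.3, 0.2, -2.9]
opening: 0.533
grasp_force: 54.1
```

>>> {"api": "drive_tool", "payload": {
  "plan": [
    {"x":0,"y":0,"z":0,"ax":0,"ay":0,"az":0,"hand":40},
    {"x":0,"y":0,"z":0,"ax":0,"ay":0,"az":0,"hand":40},
    {"x":0,"y":0,"z":0,"ax":0,"ay":0,"az":0,"hand":40},
    {"x":0,"y":0,"z":0,"ax":0,"ay":0,"az":0,"hand":40},
    {"x":0,"y":0,"z":0,"ax":0,"ay":0,"az":0,"hand":40},
    {"x":0,"y":0,"z":0,"ax":0,"ay":0,"az":0,"hand":40},
    {"x":0,"y":0,"z":0,"ax":0,"ay":0,"az":0,"hand":40},
    {"x":0,"y":0,"z":0,"ax":0,"ay":0,"az":0,"hand":40}
  ]
}}

```text
clock: 22.4
eef_pos: [418.3, 122.9, 240.6]
tcp_rot: [-3.142, -0.0, -2.895]
contact_force: [-0.5, 0.1, -2.4]
opening: 0.535
grasp_force: 54.1
```

>>> {"api": "drive_tool", "payload": {
  "plan": [
    {"x":-1.1,"y":4.94,"z":0,"ax":0,"ay":0,"az":4.07,"hand":40},
    {"x":-1.1,"y":4.94,"z":0,"ax":0,"ay":0,"az":4.07,"hand":40},
    {"x":-1.1,"y":4.94,"z":0,"ax":0,"ay":0,"az":4.07,"hand":40},
    {"x":-1.1,"y":4.94,"z":0,"ax":0,"ay":0,"az":4.07,"hand":40},
    {"x":-1.1,"y":4.94,"z":0,"ax":0,"ay":0,"az":4.07,"hand":40},
    {"x":-1.1,"y":4.94,"z":0,"ax":0,"ay":0,"az":4.07,"hand":40},
    {"x":-1.1,"y":4.94,"z":0,"ax":0,"ay":0,"az":4.07,"hand":40},
    {"x":-1.1,"y":4.94,"z":0,"ax":0,"ay":0,"az":4.07,"hand":40}
  ]
}}

```text
clock: 23.2
eef_pos: [411.1, 375.8, 240.2]
tcp_rot: [-3.14, -0.0, 2.963]
contact_force: [-0.9, -0.8, -1.8]
opening: 0.533
grasp_force: 54.2
```

>>> {"api": "drive_tool", "payload": {
  "plan": [
    {"x":0,"y":0,"z":0,"ax":0,"ay":0,"az":0,"hand":40},
    {"x":0,"y":0,"z":0,"ax":0,"ay":0,"az":0,"hand":40},
    {"x":0,"y":0,"z":0,"ax":0,"ay":0,"az":0,"hand":40}
  ]
}}

```text
clock: 23.5
eef_pos: [411.7, 375.0, 240.8]
tcp_rot: [3.142, 0.0, 2.961]
contact_force: [-1.0, 0.4, -2.3]
opening: 0.533
grasp_force: 54.2
```

```bash
python3 - <<'E'
from h import *
s,_=tool();print(s["eef_pos"])
to(412,375,170,np.degrees(2.96)-90)
c=imaging.camera_info("wrist"); im=imaging.grab_frame("wrist"); cv2.imwrite("pics/w4.png",im[:,:,::-1])
b=imaging.grab_frame("scene"); cs=imaging.camera_info("scene"); u,v=proj(cs,[411,373,100])[0].astype(int); 
cv2.imwrite("pics/h1.png",np.hstack([im[:300,150:420],cv2.resize(b[v-75:v+50,u-80:u+80],(384,300))])[:,:,::-1])
E
```

```text
[411.69840845 375.0401349  240.83102445]
d [-0.006  0.     1.417] turn [0.001 0.001 0.005] rows 1.4166335578210663
```

View pics/h1.png

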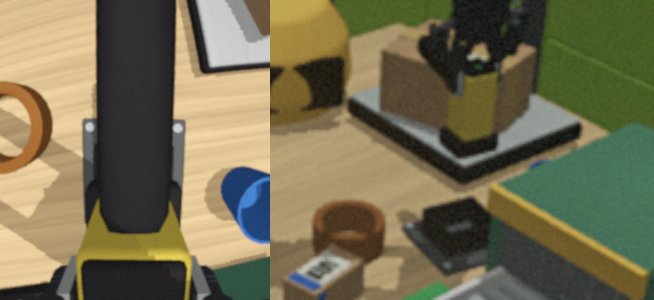

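The scanner is right above the holder, with the cup below it at right-crop (460,215). I'll lower it.

>>> {"api": "drive_tool", "payload": {
  "plan": [
    {"x":0,"y":0,"z":0.8,"ax":0,"ay":0,"az":0,"hand":40},
    {"x":0,"y":0,"z":1.5,"ax":0,"ay":0,"az":0,"hand":40},
    {"x":0,"y":0,"z":1.9,"ax":0,"ay":0,"az":0,"hand":40},
    {"x":0,"y":0,"z":2.1,"ax":0,"ay":0,"az":0,"hand":40},
    {"x":0,"y":0,"z":2.3,"ax":0,"ay":0,"az":0,"hand":40},
    {"x":0,"y":0,"z":2.4,"ax":0,"ay":0,"az":0,"hand":40}
  ]
}}

```text
clock: 24.2
eef_pos: [411.8, 376.0, 120.5]
tcp_rot: [3.141, 0.0, 2.962]
contact_force: [-0.1, 0.1, -1.8]
opening: 0.533
grasp_force: 54.1
```

>>> {"api": "drive_tool", "payload": {
  "plan": [
    {"x":0,"y":0,"z":0.2,"ax":0,"ay":0,"az":0,"hand":40},
    {"x":0,"y":0,"z":0.4,"ax":0,"ay":0,"az":0,"hand":40},
    {"x":0,"y":0,"z":0.5,"ax":0,"ay":0,"az":0,"hand":40},
    {"x":0,"y":0,"z":0.5,"ax":0,"ay":0,"az":0,"hand":40}
  ]
}}

```text
clock: 24.6
eef_pos: [411.0, 375.5, 94.9]
tcp_rot: [-3.141, -0.001, 2.962]
contact_force: [-0.5, 0.3, -2.2]
opening: 0.532
grasp_force: 54.1
```

>>> {"api": "drive_tool", "payload": {
  "plan": [
    {"x":0,"y":0,"z":0.04,"ax":0,"ay":0,"az":0,"hand":40},
    {"x":0,"y":0,"z":0.05,"ax":0,"ay":0,"az":0,"hand":40},
    {"x":0,"y":0,"z":0.05,"ax":0,"ay":0,"az":0,"hand":52},
    {"x":0,"y":0,"z":0.05,"ax":0,"ay":0,"az":0,"hand":70},
    {"x":0,"y":0,"z":0.05,"ax":0,"ay":0,"az":0,"hand":85},
    {"x":0,"y":0,"z":0.05,"ax":0,"ay":0,"az":0,"hand":85},
    {"x":0,"y":0,"z":0.05,"ax":0,"ay":0,"az":0,"hand":85}
  ]
}}

```text
clock: 25.3
eef_pos: [411.5, 375.9, 93.3]
tcp_rot: [3.141, 0.0, 2.962]
contact_force: [1.4, 0.9, 0.4]
opening: 0.994
grasp_force: 0.0
```

>>> {"api": "drive_tool", "payload": {
  "plan": [
    {"x":0,"y":0,"z":-0.4,"ax":0,"ay":0,"az":0,"hand":85},
    {"x":0,"y":0,"z":-1.2,"ax":0,"ay":0,"az":0,"hand":85},
    {"x":0,"y":0,"z":-2.2,"ax":0,"ay":0,"az":0,"hand":85},
    {"x":-0.5,"y":-0.5,"z":-3.2,"ax":0,"ay":0,"az":0,"hand":85},
    {"x":-0.8,"y":-1.2,"z":-3.4,"ax":0,"ay":0,"az":0,"hand":85},
    {"x":-0.8,"y":-2,"z":-3.4,"ax":0,"ay":0,"az":0,"hand":85},
    {"x":-0.8,"y":-2,"z":-3.4,"ax":0,"ay":0,"az":0,"hand":85},
    {"x":-0.8,"y":-2,"z":-3.4,"ax":0,"ay":0,"az":0,"hand":85}
  ]
}}

```text
clock: 26.1
eef_pos: [433.0, 269.8, 263.5]
tcp_rot: [3.141, 0.001, 2.96]
contact_force: [0.0, 0.3, 0.3]
opening: 0.996
grasp_force: 0.0
```

```bash
python3 - <<'E'
from h import *
s,_=tool();print(s["eef_pos"],s["contact_force"])
im=labels("wrist","blue",(417,123)); labels("wrist","yellow",(415,-50)); labels("wrist","green",(425,-210))
labels("scene","green",(424,-209)); white("red",(535,-370)); white("yellow",(415,-50))
cv2.imwrite("pics/w5.png",im[:,:,::-1])
E
```

```text
[433.02393741 269.75938625 263.50822127] [0.02366461 0.31227105 0.2774898 ]
wrist blue c [413.8 125.9] size [53.8 81.9] ang 104.6 strip [424.6  96.5]
wrist yellow c [414.4 -48.6] size [47.9 82.7] ang 91.8 strip [415.3 -81.1]
wrist green c [ 430.9 -188.6] size [42.2 48.8] ang 162.5 strip [nan nan]
scene green c [ 423.9 -210.8] size [78.1 49.9] ang 72.6 strip [ 414.5 -242.2]
scene red white [ 539.5 -364.3] [63.7 49.3]
scene yellow white [418.9 -43.7] [49.8 63.2]h.py:53: RuntimeWarning: Mean of empty slice.
  cm=ray(c,np.argwhere((col&roi)>0)[:,::-1],H,fish)[:,:2].mean(0)
  ret = um.true_divide(
```

View pics/w5.png

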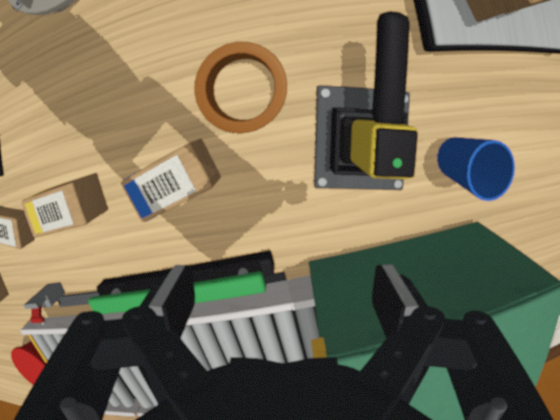

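The scanner stands nose down in the cup with its handle up at (390,70). All parcels lie where they were. Next I'll pick blue.

>>> {"api": "drive_tool", "payload": {
  "plan": [
    {"x":-0.15,"y":-2.8,"z":2.5,"ax":0,"ay":0,"az":10.9,"hand":85},
    {"x":-0.15,"y":-2.8,"z":2.5,"ax":0,"ay":0,"az":10.9,"hand":85},
    {"x":-0.15,"y":-2.8,"z":2.5,"ax":0,"ay":0,"az":10.9,"hand":85},
    {"x":-0.15,"y":-2.8,"z":2.5,"ax":0,"ay":0,"az":10.9,"hand":85},
    {"x":-0.15,"y":-2.8,"z":2.5,"ax":0,"ay":0,"az":10.9,"hand":85},
    {"x":-0.15,"y":-2.8,"z":2.5,"ax":0,"ay":0,"az":10.9,"hand":85},
    {"x":-0.15,"y":-2.8,"z":2.5,"ax":0,"ay":0,"az":10.9,"hand":85},
    {"x":-0.15,"y":-2.8,"z":2.5,"ax":0,"ay":0,"az":10.9,"hand":85}
  ]
}}

```text
clock: 27.2
eef_pos: [415.4, 131.6, 137.9]
tcp_rot: [-3.141, -0.0, 1.815]
contact_force: [0.0, 0.4, 0.2]
opening: 0.991
grasp_force: 0.0
```

>>> {"api": "drive_tool", "payload": {
  "plan": [
    {"x":0,"y":0,"z":0,"ax":0,"ay":0,"az":0,"hand":85},
    {"x":0,"y":0,"z":0,"ax":0,"ay":0,"az":0,"hand":85},
    {"x":0,"y":0,"z":0,"ax":0,"ay":0,"az":0,"hand":85}
  ]
}}

```text
clock: 27.5
eef_pos: [415.3, 131.4, 138.1]
tcp_rot: [-3.141, 0.0, 1.823]
contact_force: [0.4, -0.8, -0.3]
opening: 0.995
grasp_force: 0.0
```

```bash
python3 - <<'E'
from h import *
to(415,131,22,14.4)
labels("wrist","blue",(417,123)); white("blue",(417,123),"scene")
c=imaging.camera_info("wrist"); print(proj(c,[417,123,58],True))
E
```

```text
d [-0.007 -0.007  2.321] turn [-0.001  0.     0.007] rows 2.321399382788455
wrist blue c [432.7 154.7] size [51.7 67. ] ang 105.9 strip [436.4 129.9]
scene blue white [435.1 149.7] [56.  49.6]
[[280.32452499 229.27158074]]
```

Blue has just been knocked aside, so I'll measure it again.

```bash
python3 - <<'E'
from h import *
labels("wrist","blue",(433,150)); labels("wrist","blue",(433,157)); white("blue",(433,155)); labels("scene","blue",(433,155))
E
```

```text
wrist blue c [431.1 161.2] size [51.9 80.5] ang 105.5 strip [436.5 129.9]
wrist blue c [431.3 161.2] size [52.6 80. ] ang 104.6 strip [436.6 129.9]
scene blue white [431.5 161.1] [50.4 69.6]
scene blue c [426.4 157.4] size [51.5 79.9] ang 104.1 strip [450.8 123. ]
```

>>> {"api": "drive_tool", "payload": {
  "plan": [
    {"x":0.63,"y":0.45,"z":0,"ax":0,"ay":0,"az":0,"hand":85},
    {"x":0.63,"y":0.45,"z":0,"ax":0,"ay":0,"az":0,"hand":85},
    {"x":0.63,"y":0.45,"z":0.8,"ax":0,"ay":0,"az":0,"hand":85},
    {"x":0.63,"y":0.45,"z":1.6,"ax":0,"ay":0,"az":0,"hand":85},
    {"x":0.63,"y":0.45,"z":2.1,"ax":0,"ay":0,"az":0,"hand":85},
    {"x":0.63,"y":0.45,"z":2.3,"ax":0,"ay":0,"az":0,"hand":85},
    {"x":0.63,"y":0.45,"z":2.3,"ax":0,"ay":0,"az":0,"hand":85},
    {"x":0.63,"y":0.45,"z":2.3,"ax":0,"ay":0,"az":0,"hand":50}
  ],
  "grip_force": 40
}}

```text
clock: 28.6
eef_pos: [429.9, 167.4, 23.9]
tcp_rot: [3.141, -0.0, 1.82]
contact_force: [-0.3, -0.3, 0.3]
opening: 0.852
grasp_force: 0.0
```

>>> {"api": "drive_tool", "payload": {
  "plan": [
    {"x":0,"y":0,"z":0,"ax":0,"ay":0,"az":0,"hand":50},
    {"x":0,"y":0,"z":0,"ax":0,"ay":0,"az":0,"hand":50},
    {"x":0,"y":0,"z":0,"ax":0,"ay":0,"az":0,"hand":50},
    {"x":0,"y":0,"z":0,"ax":0,"ay":0,"az":0,"hand":50}
  ]
}}

```text
clock: 29.0
eef_pos: [429.9, 167.5, 24.5]
tcp_rot: [3.14, -0.0, 1.82]
contact_force: [-2.0, -1.5, 6.5]
opening: 0.67
grasp_force: 43.5
```

>>> {"api": "drive_tool", "payload": {
  "plan": [
    {"x":0,"y":0,"z":-0.4,"ax":0,"ay":0,"az":0,"hand":50},
    {"x":0,"y":0,"z":-1.2,"ax":0,"ay":0,"az":0,"hand":50},
    {"x":0,"y":0,"z":-2.2,"ax":0,"ay":0,"az":0,"hand":50},
    {"x":0,"y":0,"z":-2.8,"ax":0,"ay":0,"az":0,"hand":50},
    {"x":0,"y":0,"z":-2.8,"ax":0,"ay":0,"az":0,"hand":50},
    {"x":0,"y":0,"z":-2.8,"ax":0,"ay":0,"az":0,"hand":50}
  ]
}}

```text
clock: 29.6
eef_pos: [429.6, 167.5, 164.1]
tcp_rot: [3.139, -0.0, 1.82]
contact_force: [-0.8, -0.7, -1.8]
opening: 0.673
grasp_force: 44.2
```

```bash
python3 - <<'E'
from h import *
s,_=tool();print(s["eef_pos"],s["contact_force"])
x,y=lane(0,90); to(x,y,165,91.8)
for n,g in dict(yellow=(415,-50),green=(425,-209),red=(536,-370)).items(): labels("wrist",n,g)
E
```

```text
[429.64758036 167.45317596 164.12889536] [-0.7564802  -0.65684703 -1.84605213]
d [-8.740e-01  4.928e+00 -4.000e-03] turn [  0.024   0.015 -12.918] rows 9.023003382459667
wrist yellow c [421.1   8.1] size [3.1 1.4] ang 17.8 strip [nan nan]h.py:53: RuntimeWarning: Mean of empty slice.
  cm=ray(c,np.argwhere((col&roi)>0)[:,::-1],H,fish)[:,:2].mean(0)
  ret = um.true_divide(
Traceback (most recent call last):
  File "h.py", line 50, in labels
    cs=max(cv2.findContours(m,0,2)[0],key=cv2.contourArea)
ValueError: max() iterable argument is empty
```

>>> {"api": "drive_tool", "payload": {
  "plan": [
    {"x":-0.87,"y":4.93,"z":0,"ax":0,"ay":0,"az":-12.9,"hand":50},
    {"x":-0.87,"y":4.93,"z":0,"ax":0,"ay":0,"az":-12.9,"hand":50},
    {"x":-0.87,"y":4.93,"z":0,"ax":0,"ay":0,"az":-12.9,"hand":50},
    {"x":-0.87,"y":4.93,"z":0,"ax":0,"ay":0,"az":-12.9,"hand":50},
    {"x":-0.87,"y":4.93,"z":0,"ax":0,"ay":0,"az":-12.9,"hand":50},
    {"x":-0.87,"y":4.93,"z":0,"ax":0,"ay":0,"az":-12.9,"hand":50},
    {"x":-0.87,"y":4.93,"z":0,"ax":0,"ay":0,"az":-12.9,"hand":50},
    {"x":-0.87,"y":4.93,"z":0,"ax":0,"ay":0,"az":-12.9,"hand":50}
  ]
}}

```text
clock: 30.5
eef_pos: [678.0, 185.6, 159.8]
tcp_rot: [-3.14, -0.004, 3.026]
contact_force: [0.2, -0.5, -1.9]
opening: 0.673
grasp_force: 44.3
```

```bash
python3 - <<'E'
from h import *
s,_=tool();print(s["eef_pos"],s["tcp_rot"],s["qpos"])
x,y=lane(0,90); to(x,y,102,91.8)
E
```

```text
[677.9652428  185.57031818 159.78818499] [-3.1398913  -0.00431079  3.02619114] [ 2.65028395e-01  5.40079484e-01  1.50734206e+00  2.35331089e-05
  1.09880544e+00 -1.19038083e+00]
d [-0.029  0.013  1.156] turn [-0.013 -0.042 -1.402] rows 1.1560578175271443
```

>>> {"api": "drive_tool", "payload": {
  "plan": [
    {"x":0,"y":0,"z":0.3,"ax":0,"ay":0,"az":-1.4,"hand":50},
    {"x":0,"y":0,"z":0.7,"ax":0,"ay":0,"az":-1.4,"hand":50},
    {"x":0,"y":0,"z":1.0,"ax":0,"ay":0,"az":-1.4,"hand":50},
    {"x":0,"y":0,"z":1.12,"ax":0,"ay":0,"az":-1.4,"hand":50},
    {"x":0,"y":0,"z":1.18,"ax":0,"ay":0,"az":-1.4,"hand":50},
    {"x":0,"y":0,"z":1.2,"ax":0,"ay":0,"az":-1.4,"hand":50},
    {"x":0,"y":0,"z":1.2,"ax":0,"ay":0,"az":-1.4,"hand":50}
  ]
}}

```text
clock: 31.2
eef_pos: [679.3, 186.1, 103.6]
tcp_rot: [3.141, 0.001, -3.116]
contact_force: [-0.3, -1.1, -2.2]
opening: 0.671
grasp_force: 44.4
```

>>> {"api": "drive_tool", "payload": {
  "plan": [
    {"x":0,"y":0,"z":0.03,"ax":0,"ay":0,"az":0,"hand":50},
    {"x":0,"y":0,"z":0.05,"ax":0,"ay":0,"az":0,"hand":50},
    {"x":0,"y":0,"z":0.07,"ax":0,"ay":0,"az":0,"hand":50},
    {"x":0,"y":0,"z":0.07,"ax":0,"ay":0,"az":0,"hand":50}
  ]
}}

```text
clock: 31.6
eef_pos: [678.8, 186.0, 99.7]
tcp_rot: [3.142, 0.0, -3.116]
contact_force: [-0.4, -0.8, -1.6]
opening: 0.671
grasp_force: 44.4
```

>>> {"api": "drive_tool", "payload": {
  "plan": [
    {"x":0,"y":0,"z":0.02,"ax":0,"ay":0,"az":0,"hand":50},
    {"x":0,"y":0,"z":0.04,"ax":0,"ay":0,"az":0,"hand":50},
    {"x":0,"y":0,"z":0.04,"ax":0,"ay":0,"az":0,"hand":50}
  ]
}}

```text
clock: 31.9
eef_pos: [678.9, 186.0, 99.6]
tcp_rot: [3.141, 0.0, -3.116]
contact_force: [-5.2, -2.6, 13.3]
opening: 0.67
grasp_force: 45.9
```

>>> {"api": "drive_tool", "payload": {
  "plan": [
    {"x":0,"y":0,"z":-0.03,"ax":0,"ay":0,"az":0,"hand":50},
    {"x":0,"y":0,"z":-0.03,"ax":0,"ay":0,"az":0,"hand":60},
    {"x":0,"y":0,"z":-0.03,"ax":0,"ay":0,"az":0,"hand":75},
    {"x":0,"y":0,"z":-0.03,"ax":0,"ay":0,"az":0,"hand":80},
    {"x":0,"y":0,"z":-0.03,"ax":0,"ay":0,"az":0,"hand":80}
  ]
}}

```text
clock: 32.4
eef_pos: [678.9, 186.0, 99.0]
tcp_rot: [-3.142, -0.0, -3.116]
contact_force: [0.0, 0.2, -0.2]
opening: 0.933
grasp_force: 0.0
```

>>> {"api": "drive_tool", "payload": {
  "plan": [
    {"x":0,"y":0,"z":-0.4,"ax":0,"ay":0,"az":0,"hand":80},
    {"x":0,"y":0,"z":-1.2,"ax":0,"ay":0,"az":0,"hand":80},
    {"x":0,"y":0,"z":-2,"ax":0,"ay":0,"az":0,"hand":80},
    {"x":1,"y":-1,"z":-2.2,"ax":0,"ay":0,"az":3,"hand":80},
    {"x":2,"y":-2,"z":-2.2,"ax":0,"ay":0,"az":6,"hand":80},
    {"x":3,"y":-3,"z":-2.2,"ax":0,"ay":0,"az":9,"hand":80},
    {"x":3,"y":-3,"z":-2.2,"ax":0,"ay":0,"az":9,"hand":80},
    {"x":3,"y":-3,"z":-2.2,"ax":0,"ay":0,"az":9,"hand":80}
  ]
}}

```text
clock: 33.2
eef_pos: [529.0, 29.7, 209.0]
tcp_rot: [-3.139, -0.001, 2.409]
contact_force: [-0.0, 0.0, -0.6]
opening: 0.939
grasp_force: 0.0
```

```bash
python3 - <<'E'
from h import *
s,_=tool();print(s["eef_pos"])
im=labels("wrist","yellow",(415,-50)); labels("wrist","green",(425,-209)); white("yellow",(415,-50));labels("scene","green",(425,-209)); white("red",(536,-370))
to(415,-44,130,1.7); cv2.imwrite("pics/w6.png",im[:,:,::-1])
E
```

```text
[528.97670223  29.65680701 208.98923056]
wrist yellow c [419.6 -48.2] size [58.  80.9] ang 91.4 strip [418.4 -78.2]
wrist green c [ 424.4 -206.6] size [79.4 47.6] ang 72.7 strip [ 414.8 -237.9]
scene yellow white [419.2 -43.8] [49.2 62.9]
scene green c [ 423.8 -211. ] size [78.4 49.9] ang 72.6 strip [ 415.4 -242.6]
scene red white [ 539.3 -364.3] [63.6 48.8]
d [ 0.771 -2.723  1.585] turn [1.100e-02 2.000e-03 7.832e+00] rows 5.470588285513322
```

>>> {"api": "drive_tool", "payload": {
  "plan": [
    {"x":0.75,"y":-2.7,"z":1.5,"ax":0,"ay":0,"az":7.8,"hand":85},
    {"x":0.75,"y":-2.7,"z":1.5,"ax":0,"ay":0,"az":7.8,"hand":85},
    {"x":0.75,"y":-2.7,"z":1.5,"ax":0,"ay":0,"az":7.8,"hand":85},
    {"x":0.75,"y":-2.7,"z":1.5,"ax":0,"ay":0,"az":7.8,"hand":85},
    {"x":0.75,"y":-2.7,"z":1.5,"ax":0,"ay":0,"az":7.8,"hand":85},
    {"x":0.75,"y":-2.7,"z":1.5,"ax":0,"ay":0,"az":7.8,"hand":85},
    {"x":0.75,"y":-2.7,"z":1.5,"ax":0,"ay":0,"az":7.8,"hand":85},
    {"x":0.75,"y":-2.7,"z":1.5,"ax":0,"ay":0,"az":7.8,"hand":85}
  ]
}}

```text
clock: 34.25
eef_pos: [416.0, -43.5, 134.1]
tcp_rot: [3.141, -0.0, 1.605]
contact_force: [0.2, -0.0, -1.1]
opening: 0.994
grasp_force: 0.0
```

```bash
python3 - <<'E'
from h import *
to(416,-44,26,1.7); white("yellow",(415,-50))
E
```

```text
d [-0.01  -0.     2.162] turn [ 0.002 -0.     0.041] rows 2.161705437779905
scene yellow white [418.5 -43.5] [61.3 50.9]
```

>>> {"api": "drive_tool", "payload": {
  "plan": [
    {"x":0,"y":0,"z":0.9,"ax":0,"ay":0,"az":0,"hand":85},
    {"x":0,"y":0,"z":1.7,"ax":0,"ay":0,"az":0,"hand":85},
    {"x":0,"y":0,"z":2.15,"ax":0,"ay":0,"az":0,"hand":85},
    {"x":0,"y":0,"z":2.15,"ax":0,"ay":0,"az":0,"hand":85},
    {"x":0,"y":0,"z":2.15,"ax":0,"ay":0,"az":0,"hand":50},
    {"x":0,"y":0,"z":2.15,"ax":0,"ay":0,"az":0,"hand":50},
    {"x":0,"y":0,"z":2.15,"ax":0,"ay":0,"az":0,"hand":50},
    {"x":0,"y":0,"z":2.15,"ax":0,"ay":0,"az":0,"hand":50}
  ]
}}

```text
clock: 35.1
eef_pos: [416.2, -44.0, 27.9]
tcp_rot: [3.139, 0.0, 1.6]
contact_force: [-1.4, 1.2, 9.6]
opening: 0.673
grasp_force: 44.2
```

>>> {"api": "drive_tool", "payload": {
  "plan": [
    {"x":0,"y":0,"z":0,"ax":0,"ay":0,"az":0,"hand":50},
    {"x":0,"y":0,"z":-0.4,"ax":0,"ay":0,"az":0,"hand":50},
    {"x":0,"y":0,"z":-1.2,"ax":0,"ay":0,"az":0,"hand":50},
    {"x":0,"y":0,"z":-2.2,"ax":0,"ay":0,"az":0,"hand":50},
    {"x":0,"y":0,"z":-2.8,"ax":0,"ay":0,"az":0,"hand":50},
    {"x":0,"y":0,"z":-2.8,"ax":0,"ay":0,"az":0,"hand":50}
  ]
}}

```text
clock: 35.7
eef_pos: [418.1, -44.2, 171.2]
tcp_rot: [3.133, 0.001, 1.6]
contact_force: [0.6, -0.3, -2.0]
opening: 0.668
grasp_force: 44.4
```

>>> {"api": "drive_tool", "payload": {
  "plan": [
    {"x":2.4,"y":5.4,"z":0,"ax":0,"ay":0,"az":-15,"hand":50},
    {"x":2.4,"y":5.4,"z":0,"ax":0,"ay":0,"az":-15,"hand":50},
    {"x":2.4,"y":5.4,"z":0,"ax":0,"ay":0,"az":-15,"hand":50},
    {"x":2.4,"y":5.4,"z":0,"ax":0,"ay":0,"az":-15,"hand":50},
    {"x":2.4,"y":5.4,"z":0,"ax":0,"ay":0,"az":-15,"hand":50},
    {"x":2.4,"y":5.4,"z":0,"ax":0,"ay":0,"az":-15,"hand":50},
    {"x":2.4,"y":5.4,"z":0,"ax":0,"ay":0,"az":-15,"hand":50},
    {"x":2.4,"y":5.4,"z":0,"ax":0,"ay":0,"az":-15,"hand":50}
  ]
}}

```text
clock: 36.5
eef_pos: [681.8, 84.7, 164.6]
tcp_rot: [-3.141, -0.002, 2.807]
contact_force: [0.4, 0.6, -3.0]
opening: 0.672
grasp_force: 44.6
```

```bash
python3 - <<'E'
from h import *
s,_=tool();print(s["eef_pos"],s["opening"])
x,y=lane(0,-10); to(x,y,110,91.8)
E
```

```text
[681.78111034  84.6599268  164.57950052] 0.672068198161744
d [-0.003  0.03   1.092] turn [-0.005 -0.017 -3.491] rows 2.4386287920807113
```

>>> {"api": "drive_tool", "payload": {
  "plan": [
    {"x":0,"y":0.03,"z":0,"ax":0,"ay":0,"az":-3.5,"hand":50},
    {"x":0,"y":0.03,"z":0.3,"ax":0,"ay":0,"az":-3.5,"hand":50},
    {"x":0,"y":0.03,"z":0.7,"ax":0,"ay":0,"az":-3.5,"hand":50},
    {"x":0,"y":0.03,"z":1.0,"ax":0,"ay":0,"az":-3.5,"hand":50},
    {"x":0,"y":0.03,"z":1.12,"ax":0,"ay":0,"az":-3.5,"hand":50},
    {"x":0,"y":0.03,"z":1.18,"ax":0,"ay":0,"az":-3.5,"hand":50},
    {"x":0,"y":0.03,"z":1.18,"ax":0,"ay":0,"az":-3.5,"hand":50}
  ]
}}

```text
clock: 37.2
eef_pos: [682.1, 85.3, 107.5]
tcp_rot: [-3.142, -0.0, -3.118]
contact_force: [0.2, -0.2, -2.4]
opening: 0.673
grasp_force: 44.7
```

>>> {"api": "drive_tool", "payload": {
  "plan": [
    {"x":0,"y":0,"z":0.03,"ax":0,"ay":0,"az":0,"hand":50},
    {"x":0,"y":0,"z":0.05,"ax":0,"ay":0,"az":0,"hand":50},
    {"x":0,"y":0,"z":0.05,"ax":0,"ay":0,"az":0,"hand":50}
  ]
}}

```text
clock: 37.5
eef_pos: [682.2, 85.4, 105.5]
tcp_rot: [3.142, 0.001, -3.117]
contact_force: [-0.6, 0.3, -2.3]
opening: 0.675
grasp_force: 44.7
```

>>> {"api": "drive_tool", "payload": {
  "plan": [
    {"x":0,"y":0,"z":0.03,"ax":0,"ay":0,"az":0,"hand":50},
    {"x":0,"y":0,"z":0.05,"ax":0,"ay":0,"az":0,"hand":50},
    {"x":0,"y":0,"z":0.05,"ax":0,"ay":0,"az":0,"hand":50}
  ]
}}

```text
clock: 37.8
eef_pos: [682.1, 85.3, 103.0]
tcp_rot: [3.142, 0.0, -3.117]
contact_force: [-0.8, -0.7, 0.9]
opening: 0.677
grasp_force: 45.0
```

>>> {"api": "drive_tool", "payload": {
  "plan": [
    {"x":0,"y":0,"z":0.01,"ax":0,"ay":0,"az":0,"hand":50},
    {"x":0,"y":0,"z":0.01,"ax":0,"ay":0,"az":0,"hand":60},
    {"x":0,"y":0,"z":0,"ax":0,"ay":0,"az":0,"hand":75},
    {"x":0,"y":0,"z":0,"ax":0,"ay":0,"az":0,"hand":80},
    {"x":0,"y":0,"z":0,"ax":0,"ay":0,"az":0,"hand":80}
  ]
}}

```text
clock: 38.3
eef_pos: [682.1, 85.3, 102.6]
tcp_rot: [3.142, 0.0, -3.117]
contact_force: [0.5, 0.5, -0.3]
opening: 0.937
grasp_force: 0.0
```

>>> {"api": "drive_tool", "payload": {
  "plan": [
    {"x":0,"y":0,"z":-0.4,"ax":0,"ay":0,"az":0,"hand":80},
    {"x":0,"y":0,"z":-1.2,"ax":0,"ay":0,"az":0,"hand":80},
    {"x":0,"y":0,"z":-2,"ax":0,"ay":0,"az":0,"hand":80},
    {"x":1,"y":-1,"z":-2.2,"ax":0,"ay":0,"az":3,"hand":85},
    {"x":2,"y":-2,"z":-2.2,"ax":0,"ay":0,"az":6,"hand":85},
    {"x":3,"y":-3,"z":-2.2,"ax":0,"ay":0,"az":9,"hand":85},
    {"x":3,"y":-3.5,"z":-2.2,"ax":0,"ay":0,"az":9,"hand":85},
    {"x":3,"y":-3.5,"z":-2.2,"ax":0,"ay":0,"az":9,"hand":85}
  ]
}}

```text
clock: 39.1
eef_pos: [534.3, -95.3, 212.8]
tcp_rot: [-3.141, 0.0, 2.41]
contact_force: [0.7, -0.8, -0.5]
opening: 0.996
grasp_force: 0.0
```

```bash
python3 - <<'E'
from h import *
s,_=tool();print(s["eef_pos"])
im=labels("wrist","green",(425,-209)); labels("scene","green",(425,-209)); white("red",(536,-370))
to(421.5,-218.5,130,-17.4)
E
```

```text
[534.31840317 -95.2707796  212.84691265]
wrist green c [ 424.3 -206.9] size [79.2 47.3] ang 72.9 strip [ 414.9 -237.5]
scene green c [ 424.  -211.1] size [78.3 48.5] ang 72.6 strip [ 416.1 -243.1]
scene red white [ 539.3 -364.3] [63.7 48.8]
d [ 0.06  -3.367  1.658] turn [4.0000e-03 2.0000e-03 1.0952e+01] rows 7.64962237537386
```

>>> {"api": "drive_tool", "payload": {
  "plan": [
    {"x":0.05,"y":-3.37,"z":1.6,"ax":0,"ay":0,"az":11,"hand":85},
    {"x":0.05,"y":-3.37,"z":1.6,"ax":0,"ay":0,"az":11,"hand":85},
    {"x":0.05,"y":-3.37,"z":1.6,"ax":0,"ay":0,"az":11,"hand":85},
    {"x":0.05,"y":-3.37,"z":1.6,"ax":0,"ay":0,"az":11,"hand":85},
    {"x":0.05,"y":-3.37,"z":1.6,"ax":0,"ay":0,"az":11,"hand":85},
    {"x":0.05,"y":-3.37,"z":1.6,"ax":0,"ay":0,"az":11,"hand":85},
    {"x":0.05,"y":-3.37,"z":1.6,"ax":0,"ay":0,"az":11,"hand":85},
    {"x":0.05,"y":-3.37,"z":1.6,"ax":0,"ay":0,"az":11,"hand":85}
  ]
}}

```text
clock: 40.05
eef_pos: [423.9, -217.4, 132.6]
tcp_rot: [3.141, -0.0, 1.262]
contact_force: [-0.3, -0.3, -0.1]
opening: 0.993
grasp_force: 0.0
```

>>> {"api": "drive_tool", "payload": {
  "plan": [
    {"x":0,"y":0,"z":0,"ax":0,"ay":0,"az":0,"hand":85},
    {"x":0,"y":0,"z":0,"ax":0,"ay":0,"az":0,"hand":85}
  ]
}}

```text
clock: 40.25
eef_pos: [423.5, -217.4, 132.6]
tcp_rot: [3.141, -0.0, 1.27]
contact_force: [-0.3, 0.4, -0.6]
opening: 0.996
grasp_force: 0.0
```

```bash
python3 - <<'E'
from h import *
s,_=tool();print(s["eef_pos"],s["tcp_rot"])
to(421.5,-218.5,18,-17.4);labels("scene","green",(425,-209));
E
```

```text
[ 423.53819003 -217.42074164  132.59558994] [ 3.14139786e+00 -1.04523311e-04  1.26969881e+00]
d [-0.033 -0.033  2.292] turn [ 0.002 -0.001  0.025] rows 2.292375907259601
scene green c [ 424.2 -210.4] size [77.9 49.6] ang 73.7 strip [ 418.3 -243.5]
```

>>> {"api": "drive_tool", "payload": {
  "plan": [
    {"x":-0.03,"y":-0.03,"z":0.9,"ax":0,"ay":0,"az":0,"hand":85},
    {"x":-0.03,"y":-0.03,"z":1.8,"ax":0,"ay":0,"az":0,"hand":85},
    {"x":-0.03,"y":-0.03,"z":2.28,"ax":0,"ay":0,"az":0,"hand":85},
    {"x":-0.03,"y":-0.03,"z":2.28,"ax":0,"ay":0,"az":0,"hand":85},
    {"x":-0.03,"y":-0.03,"z":2.28,"ax":0,"ay":0,"az":0,"hand":46},
    {"x":-0.03,"y":-0.03,"z":2.28,"ax":0,"ay":0,"az":0,"hand":46},
    {"x":-0.03,"y":-0.03,"z":2.28,"ax":0,"ay":0,"az":0,"hand":46},
    {"x":-0.03,"y":-0.03,"z":2.28,"ax":0,"ay":0,"az":0,"hand":46}
  ]
}}

```text
clock: 41.1
eef_pos: [422.1, -219.3, 20.3]
tcp_rot: [3.139, 0.0, 1.265]
contact_force: [-0.5, 1.4, 8.1]
opening: 0.623
grasp_force: 43.1
```

>>> {"api": "drive_tool", "payload": {
  "plan": [
    {"x":0,"y":0,"z":0,"ax":0,"ay":0,"az":0,"hand":46},
    {"x":0,"y":0,"z":-0.4,"ax":0,"ay":0,"az":0,"hand":46},
    {"x":0,"y":0,"z":-1.2,"ax":0,"ay":0,"az":0,"hand":46},
    {"x":0,"y":0,"z":-2.2,"ax":0,"ay":0,"az":0,"hand":46},
    {"x":0,"y":0,"z":-3.2,"ax":0,"ay":0,"az":0,"hand":46},
    {"x":0,"y":0,"z":-3.4,"ax":0,"ay":0,"az":0,"hand":46}
  ]
}}

```text
clock: 41.7
eef_pos: [423.9, -220.3, 195.0]
tcp_rot: [3.131, 0.002, 1.265]
contact_force: [-0.0, -0.8, -1.9]
opening: 0.619
grasp_force: 43.2
```

>>> {"api": "drive_tool", "payload": {
  "plan": [
    {"x":5.56,"y":3.8,"z":0,"ax":0,"ay":0,"az":-18.1,"hand":46},
    {"x":5.56,"y":3.8,"z":0,"ax":0,"ay":0,"az":-18.1,"hand":46},
    {"x":5.56,"y":3.8,"z":0,"ax":0,"ay":0,"az":-18.1,"hand":46},
    {"x":5.56,"y":3.8,"z":0,"ax":0,"ay":0,"az":-18.1,"hand":46},
    {"x":5.56,"y":3.8,"z":0,"ax":0,"ay":0,"az":-18.1,"hand":46},
    {"x":5.56,"y":3.8,"z":0,"ax":0,"ay":0,"az":-18.1,"hand":46},
    {"x":5.56,"y":3.8,"z":0,"ax":0,"ay":0,"az":-18.1,"hand":46},
    {"x":5.56,"y":3.8,"z":0,"ax":0,"ay":0,"az":-18.1,"hand":46}
  ]
}}

```text
clock: 42.5
eef_pos: [689.2, -7.5, 188.4]
tcp_rot: [3.139, 0.001, 2.474]
contact_force: [0.1, -0.7, -1.7]
opening: 0.624
grasp_force: 43.1
```

```bash
python3 - <<'E'
from h import *
s,_=tool();print(s["eef_pos"],s["opening"])
x,y=lane(0,-105); to(x,y,105,91.8)
E
```

```text
[689.15126961  -7.52566328 188.43703954] 0.6235938890645348
d [ 0.046 -0.075  1.668] turn [ 0.017  0.022 -6.675] rows 4.662571437716568
```

>>> {"api": "drive_tool", "payload": {
  "plan": [
    {"x":0.05,"y":-0.05,"z":0,"ax":0,"ay":0,"az":-6.7,"hand":46},
    {"x":0.05,"y":-0.05,"z":0,"ax":0,"ay":0,"az":-6.7,"hand":46},
    {"x":0.05,"y":-0.05,"z":0,"ax":0,"ay":0,"az":-6.7,"hand":46},
    {"x":0.05,"y":-0.05,"z":0.2,"ax":0,"ay":0,"az":-6.7,"hand":46},
    {"x":0.05,"y":-0.05,"z":0.7,"ax":0,"ay":0,"az":-6.7,"hand":46},
    {"x":0.05,"y":-0.05,"z":1.2,"ax":0,"ay":0,"az":-6.7,"hand":46},
    {"x":0.05,"y":-0.05,"z":1.6,"ax":0,"ay":0,"az":-6.7,"hand":46},
    {"x":0.05,"y":-0.05,"z":1.7,"ax":0,"ay":0,"az":-6.7,"hand":46}
  ]
}}

```text
clock: 43.3
eef_pos: [680.5, -11.3, 101.1]
tcp_rot: [3.141, -0.004, -3.117]
contact_force: [-0.8, 0.9, -1.8]
opening: 0.622
grasp_force: 43.1
```

>>> {"api": "drive_tool", "payload": {
  "plan": [
    {"x":0,"y":0,"z":0.05,"ax":0,"ay":0,"az":0,"hand":46},
    {"x":0,"y":0,"z":0.1,"ax":0,"ay":0,"az":0,"hand":46},
    {"x":0,"y":0,"z":0.1,"ax":0,"ay":0,"az":0,"hand":46}
  ]
}}

```text
clock: 43.6
eef_pos: [682.9, -11.4, 99.5]
tcp_rot: [-3.142, 0.001, -3.117]
contact_force: [0.1, -0.2, -1.2]
opening: 0.623
grasp_force: 43.1
```

>>> {"api": "drive_tool", "payload": {
  "plan": [
    {"x":0,"y":0,"z":0.03,"ax":0,"ay":0,"az":0,"hand":46},
    {"x":0,"y":0,"z":0.06,"ax":0,"ay":0,"az":0,"hand":46},
    {"x":0,"y":0,"z":0.06,"ax":0,"ay":0,"az":0,"hand":46}
  ]
}}

```text
clock: 43.9
eef_pos: [682.4, -11.4, 95.7]
tcp_rot: [-3.142, 0.0, -3.117]
contact_force: [-1.0, -0.2, -1.3]
opening: 0.621
grasp_force: 43.1
```

>>> {"api": "drive_tool", "payload": {
  "plan": [
    {"x":0,"y":0,"z":0.02,"ax":0,"ay":0,"az":0,"hand":46},
    {"x":0,"y":0,"z":0.03,"ax":0,"ay":0,"az":0,"hand":46},
    {"x":0,"y":0,"z":0.03,"ax":0,"ay":0,"az":0,"hand":46}
  ]
}}

```text
clock: 44.2
eef_pos: [682.5, -11.4, 95.4]
tcp_rot: [3.142, 0.0, -3.117]
contact_force: [-3.7, 0.1, 7.9]
opening: 0.628
grasp_force: 44.2
```

>>> {"api": "drive_tool", "payload": {
  "plan": [
    {"x":0,"y":0,"z":-0.02,"ax":0,"ay":0,"az":0,"hand":46},
    {"x":0,"y":0,"z":-0.02,"ax":0,"ay":0,"az":0,"hand":58},
    {"x":0,"y":0,"z":-0.02,"ax":0,"ay":0,"az":0,"hand":72},
    {"x":0,"y":0,"z":-0.02,"ax":0,"ay":0,"az":0,"hand":78},
    {"x":0,"y":0,"z":-0.02,"ax":0,"ay":0,"az":0,"hand":78}
  ]
}}

```text
clock: 44.7
eef_pos: [682.4, -11.3, 95.0]
tcp_rot: [-3.142, -0.0, -3.117]
contact_force: [-0.5, -0.5, -1.2]
opening: 0.915
grasp_force: 0.0
```

>>> {"api": "drive_tool", "payload": {
  "plan": [
    {"x":0,"y":0,"z":-0.4,"ax":0,"ay":0,"az":0,"hand":78},
    {"x":0,"y":0,"z":-1.2,"ax":0,"ay":0,"az":0,"hand":78},
    {"x":0,"y":0,"z":-2,"ax":0,"ay":0,"az":0,"hand":78},
    {"x":0,"y":-1,"z":-2.2,"ax":0,"ay":0,"az":3,"hand":85},
    {"x":0,"y":-2,"z":-2.2,"ax":0,"ay":0,"az":6,"hand":85},
    {"x":0,"y":-3,"z":-2.2,"ax":0,"ay":0,"az":8,"hand":85},
    {"x":0,"y":-4,"z":-2.2,"ax":0,"ay":0,"az":8,"hand":85},
    {"x":0,"y":-4,"z":-2.2,"ax":0,"ay":0,"az":8,"hand":85}
  ]
}}

```text
clock: 45.5
eef_pos: [686.9, -217.6, 205.1]
tcp_rot: [-3.14, 0.002, 2.406]
contact_force: [-0.4, 0.6, -0.4]
opening: 0.995
grasp_force: 0.0
```

```bash
python3 - <<'E'
from h import *
s,_=tool();print(s["eef_pos"])
labels("wrist","red",(536,-370)); white("red",(536,-370)); white("red",(536,-363),"wrist")
to(535,-378.5,140,-3)
E
```

```text
[ 686.90221806 -217.61838861  205.05070952]
wrist red c [ 540.3 -369.8] size [81.  58.5] ang 87.1 strip [ 537.3 -399.8]
scene red white [ 539.4 -364.3] [63.7 49.1]
wrist red white [ 537.1 -360.6] [63.3 47.6]
d [ 0.071 -4.514  1.296] turn [-2.000e-03 -6.000e-03  8.594e+00] rows 6.002486575957822
```

>>> {"api": "drive_tool", "payload": {
  "plan": [
    {"x":0.07,"y":-4.5,"z":1.1,"ax":0,"ay":0,"az":8.6,"hand":85},
    {"x":0.07,"y":-4.5,"z":1.1,"ax":0,"ay":0,"az":8.6,"hand":85},
    {"x":0.07,"y":-4.5,"z":1.1,"ax":0,"ay":0,"az":8.6,"hand":85},
    {"x":0.07,"y":-4.5,"z":1.1,"ax":0,"ay":0,"az":8.6,"hand":85},
    {"x":0.07,"y":-4.5,"z":1.1,"ax":0,"ay":0,"az":8.6,"hand":85},
    {"x":0.07,"y":-4.5,"z":1.1,"ax":0,"ay":0,"az":8.6,"hand":85},
    {"x":0.07,"y":-4.5,"z":1.1,"ax":0,"ay":0,"az":8.6,"hand":85},
    {"x":0.07,"y":-4.5,"z":1.1,"ax":0,"ay":0,"az":8.6,"hand":85}
  ]
}}

```text
clock: 46.45
eef_pos: [536.2, -376.3, 150.4]
tcp_rot: [3.141, -0.0, 1.524]
contact_force: [0.7, 0.3, -0.3]
opening: 0.996
grasp_force: 0.0
```

```bash
python3 - <<'E'
from h import *
s,_=tool();print(s["eef_pos"],s["tcp_rot"])
to(536,-378,20,-3); white("red",(536,-370))
E
```

```text
[ 536.21212485 -376.32051884  150.37506021] [ 3.14118352e+00 -6.19552944e-05  1.52403287e+00]
d [-0.034 -0.004  2.607] turn [ 0.004 -0.001  0.053] rows 2.6077209958031093
scene red white [ 539.1 -363.8] [62.8 48.2]
```

>>> {"api": "drive_tool", "payload": {
  "plan": [
    {"x":-0.03,"y":0,"z":0.9,"ax":0,"ay":0,"az":0,"hand":85},
    {"x":-0.03,"y":0,"z":1.8,"ax":0,"ay":0,"az":0,"hand":85},
    {"x":-0.03,"y":0,"z":2.6,"ax":0,"ay":0,"az":0,"hand":85},
    {"x":-0.03,"y":0,"z":2.6,"ax":0,"ay":0,"az":0,"hand":85},
    {"x":-0.03,"y":0,"z":2.6,"ax":0,"ay":0,"az":0,"hand":48},
    {"x":-0.03,"y":0,"z":2.6,"ax":0,"ay":0,"az":0,"hand":48},
    {"x":-0.03,"y":0,"z":2.6,"ax":0,"ay":0,"az":0,"hand":48},
    {"x":-0.03,"y":0,"z":2.6,"ax":0,"ay":0,"az":0,"hand":48}
  ]
}}

```text
clock: 47.3
eef_pos: [537.1, -379.7, 22.9]
tcp_rot: [3.138, 0.002, 1.516]
contact_force: [-0.0, 1.5, 7.8]
opening: 0.644
grasp_force: 44.7
```

>>> {"api": "drive_tool", "payload": {
  "plan": [
    {"x":0,"y":0,"z":0,"ax":0,"ay":0,"az":0,"hand":48},
    {"x":0,"y":0,"z":-0.4,"ax":0,"ay":0,"az":0,"hand":48},
    {"x":0,"y":0,"z":-1.2,"ax":0,"ay":0,"az":0,"hand":48},
    {"x":0,"y":0,"z":-2.2,"ax":0,"ay":0,"az":0,"hand":48},
    {"x":0,"y":0,"z":-2.9,"ax":0,"ay":0,"az":0,"hand":48},
    {"x":0,"y":0,"z":-2.9,"ax":0,"ay":0,"az":0,"hand":48}
  ]
}}

```text
clock: 47.9
eef_pos: [538.5, -381.1, 172.6]
tcp_rot: [3.132, 0.006, 1.516]
contact_force: [0.9, -0.4, -1.8]
opening: 0.642
grasp_force: 43.7
```

>>> {"api": "drive_tool", "payload": {
  "plan": [
    {"x":4.8,"y":2.84,"z":0,"ax":0,"ay":0,"az":-0.75,"hand":48},
    {"x":4.8,"y":2.84,"z":0,"ax":0,"ay":0,"az":-0.75,"hand":48},
    {"x":4.8,"y":2.84,"z":0,"ax":0,"ay":0,"az":-0.75,"hand":48},
    {"x":4.8,"y":2.84,"z":0,"ax":0,"ay":0,"az":-0.75,"hand":48},
    {"x":4.8,"y":2.84,"z":0,"ax":0,"ay":0,"az":-0.75,"hand":48},
    {"x":4.8,"y":2.84,"z":0,"ax":0,"ay":0,"az":-0.75,"hand":48},
    {"x":4.8,"y":2.84,"z":0,"ax":0,"ay":0,"az":-0.75,"hand":48},
    {"x":4.8,"y":2.84,"z":0,"ax":0,"ay":0,"az":-0.75,"hand":48}
  ]
}}

```text
clock: 48.7
eef_pos: [690.1, -146.4, 164.6]
tcp_rot: [-3.141, 0.0, 1.596]
contact_force: [0.4, -0.6, -1.1]
opening: 0.648
grasp_force: 43.6
```

```bash
python3 - <<'E'
from h import *
s,_=tool();print(s["eef_pos"],s["opening"])
x,y=lane(0,-240); to(x,y,97,1.8)
im=imaging.grab_frame("scene"); b=imaging.grab_frame("wrist"); cv2.imwrite("pics/s4.png",np.hstack([cv2.resize(im[150:400,150:500],(400,286)),b[:286,80:480]])[:,:,::-1])
E
```

```text
[ 690.06788899 -146.40935007  164.63615332] 0.6478697738082064
d [ 0.051 -0.01   1.353] turn [-0.009  0.002 -0.058] rows 1.3537235893032655
```

View pics/s4.png

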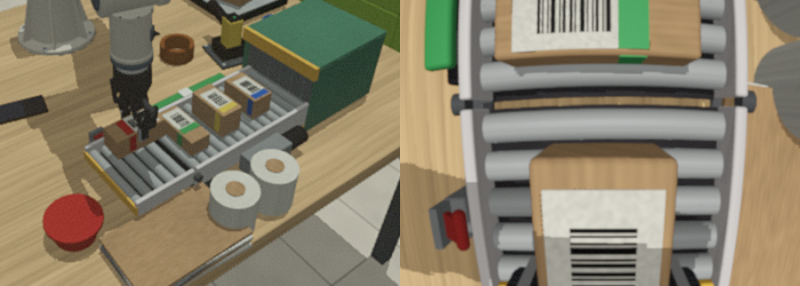

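Blue, yellow and green are flat on the bed, and red is hanging centred over the tail (right crop: box (530–675)). I'll lower red.

>>> {"api": "drive_tool", "payload": {
  "plan": [
    {"x":0.05,"y":0,"z":0.4,"ax":0,"ay":0,"az":0,"hand":48},
    {"x":0.05,"y":0,"z":0.8,"ax":0,"ay":0,"az":0,"hand":48},
    {"x":0.05,"y":0,"z":1.1,"ax":0,"ay":0,"az":0,"hand":48},
    {"x":0.05,"y":0,"z":1.22,"ax":0,"ay":0,"az":0,"hand":48},
    {"x":0.05,"y":0,"z":1.26,"ax":0,"ay":0,"az":0,"hand":48},
    {"x":0.05,"y":0,"z":1.28,"ax":0,"ay":0,"az":0,"hand":48},
    {"x":0.05,"y":0,"z":1.28,"ax":0,"ay":0,"az":0,"hand":48}
  ]
}}

```text
clock: 49.5
eef_pos: [690.8, -144.8, 101.9]
tcp_rot: [3.14, 0.0, 1.594]
contact_force: [-0.3, -1.5, -1.4]
opening: 0.646
grasp_force: 43.6
```

>>> {"api": "drive_tool", "payload": {
  "plan": [
    {"x":0,"y":0,"z":0.02,"ax":0,"ay":0,"az":0,"hand":48},
    {"x":0,"y":0,"z":0.04,"ax":0,"ay":0,"az":0,"hand":48},
    {"x":0,"y":0,"z":0.04,"ax":0,"ay":0,"az":0,"hand":48}
  ]
}}

```text
clock: 49.8
eef_pos: [690.3, -144.4, 99.3]
tcp_rot: [3.141, 0.0, 1.594]
contact_force: [0.1, -0.0, -1.5]
opening: 0.649
grasp_force: 43.6
```

>>> {"api": "drive_tool", "payload": {
  "plan": [
    {"x":0,"y":0,"z":0.02,"ax":0,"ay":0,"az":0,"hand":48},
    {"x":0,"y":0,"z":0.03,"ax":0,"ay":0,"az":0,"hand":48},
    {"x":0,"y":0,"z":0.03,"ax":0,"ay":0,"az":0,"hand":48}
  ]
}}

```text
clock: 50.1
eef_pos: [690.5, -144.5, 98.1]
tcp_rot: [3.141, 0.0, 1.594]
contact_force: [-1.4, 1.9, 3.7]
opening: 0.648
grasp_force: 44.3
```

>>> {"api": "drive_tool", "payload": {
  "plan": [
    {"x":0,"y":0,"z":0.01,"ax":0,"ay":0,"az":0,"hand":48},
    {"x":0,"y":0,"z":0.02,"ax":0,"ay":0,"az":0,"hand":48},
    {"x":0,"y":0,"z":0.02,"ax":0,"ay":0,"az":0,"hand":48}
  ]
}}

```text
clock: 50.4
eef_pos: [690.5, -144.7, 97.6]
tcp_rot: [3.141, 0.0, 1.594]
contact_force: [-5.4, 0.1, 8.4]
opening: 0.642
grasp_force: 45.0
```

>>> {"api": "drive_tool", "payload": {
  "plan": [
    {"x":0,"y":0,"z":-0.02,"ax":0,"ay":0,"az":0,"hand":48},
    {"x":0,"y":0,"z":-0.02,"ax":0,"ay":0,"az":0,"hand":58},
    {"x":0,"y":0,"z":-0.02,"ax":0,"ay":0,"az":0,"hand":72},
    {"x":0,"y":0,"z":-0.02,"ax":0,"ay":0,"az":0,"hand":80},
    {"x":0,"y":0,"z":-0.02,"ax":0,"ay":0,"az":0,"hand":80}
  ]
}}

```text
clock: 50.9
eef_pos: [690.3, -144.6, 97.4]
tcp_rot: [-3.141, 0.0, 1.594]
contact_force: [0.1, -0.5, 0.6]
opening: 0.936
grasp_force: 0.0
```

>>> {"api": "drive_tool", "payload": {
  "plan": [
    {"x":0,"y":0,"z":-0.4,"ax":0,"ay":0,"az":0,"hand":80},
    {"x":0,"y":0,"z":-1.2,"ax":0,"ay":0,"az":0,"hand":80},
    {"x":0,"y":0,"z":-2,"ax":0,"ay":0,"az":0,"hand":80},
    {"x":0,"y":0,"z":-2.5,"ax":0,"ay":0,"az":0,"hand":80},
    {"x":0,"y":-1,"z":-2.5,"ax":0,"ay":0,"az":0,"hand":0},
    {"x":0,"y":-2,"z":-2.5,"ax":0,"ay":0,"az":0,"hand":0},
    {"x":0,"y":-2.6,"z":-2.5,"ax":0,"ay":0,"az":0,"hand":0},
    {"x":0,"y":-2.6,"z":-2.5,"ax":0,"ay":0,"az":0,"hand":0}
  ]
}}

```text
clock: 51.7
eef_pos: [556.6, -147.5, 222.7]
tcp_rot: [-3.139, -0.0, 1.593]
contact_force: [-0.1, 0.5, -0.3]
opening: 0.254
grasp_force: 0.0
```

>>> {"api": "drive_tool", "payload": {
  "plan": [
    {"x":4,"y":0,"z":0,"ax":0,"ay":0,"az":0,"hand":0},
    {"x":4,"y":0,"z":0,"ax":0,"ay":0,"az":0,"hand":0},
    {"x":4,"y":0,"z":0,"ax":0,"ay":0,"az":0,"hand":0},
    {"x":4,"y":0,"z":0,"ax":0,"ay":0,"az":0,"hand":0},
    {"x":4,"y":0,"z":0,"ax":0,"ay":0,"az":0,"hand":0},
    {"x":4,"y":0,"z":0,"ax":0,"ay":0,"az":0,"hand":0}
  ]
}}

```text
clock: 52.3
eef_pos: [556.5, 53.8, 222.7]
tcp_rot: [3.141, 0.0, 1.597]
contact_force: [0.0, -1.0, -0.3]
opening: 0.0
grasp_force: 0.0
```

```bash
python3 - <<'E'
from h import *
s,_=tool();print(s["eef_pos"],s["tcp_rot"])
c=imaging.camera_info("wrist"); im=imaging.grab_frame("wrist"); hs=cv2.cvtColor(im,cv2.COLOR_RGB2HSV)
g=cv2.inRange(hs,(50,110,40),(80,255,255)); w=cv2.inRange(hs,(0,0,120),(180,60,255))
roi=np.zeros(g.shape,np.uint8); cv2.fillPoly(roi,[np.int32(proj(c,[[542,70,74],[566,70,74],[566,114,74],[542,114,74]],True))],255)
P=np.argwhere((w&roi)>0)[:,::-1]; print(len(P),ray(c,[P.mean(0)],74,True))
cs=max(cv2.findContours(g,0,2)[0],key=cv2.contourArea);Q=ray(c,cs[:,0],74,True); print(Q.min(0),Q.max(0))
to(554,92.4,85)
t=imaging.grab_frame("scene"); cv2.imwrite("pics/s5.png",np.hstack([cv2.resize(t[150:400,150:500],(400,286)),cv2.resize(im,(400,286))])[:,:,::-1])
E
```

```text
[556.49982199  53.80620022 222.70275898] [3.14087391e+00 1.58384151e-04 1.59720623e+00]
951 [[553.47461399  96.41280199  74.        ]]
[539.31164129 112.59433545  74.        ] [566.9166369  224.06117647  74.        ]
d [ 0.796 -0.028  2.752] turn [0. 0. 0.] rows 2.865177915527493
```

View pics/s5.png

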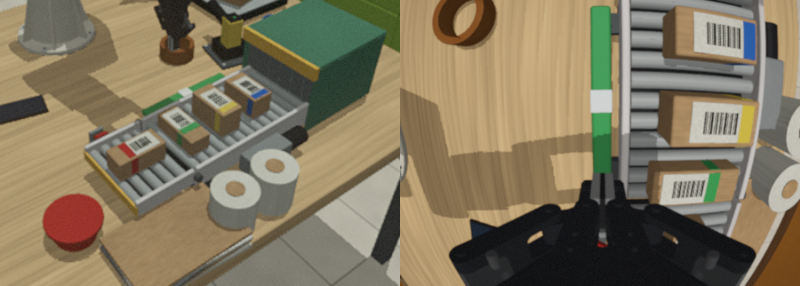

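All four parcels stand label up on the lane and tail, and the bar's white mark is at right-crop (600,101). Next is pressing the bar.

>>> {"api": "drive_tool", "payload": {
  "plan": [
    {"x":0.8,"y":-0.06,"z":0.8,"ax":0,"ay":0,"az":0,"hand":0},
    {"x":0.8,"y":-0.06,"z":1.6,"ax":0,"ay":0,"az":0,"hand":0},
    {"x":0.8,"y":-0.06,"z":2.3,"ax":0,"ay":0,"az":0,"hand":0},
    {"x":0.8,"y":-0.06,"z":2.7,"ax":0,"ay":0,"az":0,"hand":0},
    {"x":0.8,"y":-0.06,"z":2.7,"ax":0,"ay":0,"az":0,"hand":0},
    {"x":0.8,"y":-0.06,"z":2.7,"ax":0,"ay":0,"az":0,"hand":0}
  ]
}}

```text
clock: 53.0
eef_pos: [552.3, 91.2, 87.9]
tcp_rot: [-3.141, 0.0, 1.593]
contact_force: [-0.1, 0.1, 1.8]
opening: -0.003
grasp_force: 0.0
```

>>> {"api": "drive_tool", "payload": {
  "plan": [
    {"x":0,"y":0,"z":0.15,"ax":0,"ay":0,"az":0,"hand":0},
    {"x":0,"y":0,"z":0.25,"ax":0,"ay":0,"az":0,"hand":0},
    {"x":0,"y":0,"z":0.35,"ax":0,"ay":0,"az":0,"hand":0},
    {"x":0,"y":0,"z":0.42,"ax":0,"ay":0,"az":0,"hand":0},
    {"x":0,"y":0,"z":0.48,"ax":0,"ay":0,"az":0,"hand":0},
    {"x":0,"y":0,"z":0.5,"ax":0,"ay":0,"az":0,"hand":0},
    {"x":0,"y":0,"z":0.5,"ax":0,"ay":0,"az":0,"hand":0}
  ]
}}

```text
clock: 53.7
eef_pos: [552.5, 92.1, 63.6]
tcp_rot: [3.14, 0.0, 1.595]
contact_force: [-0.8, -2.7, 10.4]
opening: 0.002
grasp_force: 5.4
```

>>> {"api": "drive_tool", "payload": {
  "plan": [
    {"x":0,"y":0,"z":0.02,"ax":0,"ay":0,"az":0,"hand":0},
    {"x":0,"y":0,"z":0.04,"ax":0,"ay":0,"az":0,"hand":0},
    {"x":0,"y":0,"z":0.04,"ax":0,"ay":0,"az":0,"hand":0}
  ]
}}

```text
clock: 54.0
eef_pos: [552.6, 92.2, 62.0]
tcp_rot: [3.14, 0.0, 1.595]
contact_force: [-2.4, -2.7, 13.3]
opening: 0.004
grasp_force: 6.6
```

```bash
python3 - <<'E'
from h import *
t=imaging.grab_frame("top");c=imaging.camera_info("top")
hs=cv2.cvtColor(t,cv2.COLOR_RGB2HSV); g=cv2.inRange(hs,(50,110,40),(80,255,255)); 
for y in (200,150,20,-25):
    u,v=proj(c,[554-(y-92)*.031,y,68])[0]; q=np.nonzero(g[int(v)-12:int(v)+13,int(u)])[0]; print(y,round(v,1),(q.mean()+int(v)-12) if len(q) else None)
E
```

```text
200 186.3 187.0
150 185.5 None
20 183.2 None
-25 182.4 182.5
```

>>> {"api": "drive_tool", "payload": {
  "plan": [
    {"x":0,"y":0,"z":-0.15,"ax":0,"ay":0,"az":0,"hand":0},
    {"x":0,"y":0,"z":-0.35,"ax":0,"ay":0,"az":0,"hand":0},
    {"x":0,"y":0,"z":-1,"ax":0,"ay":0,"az":0,"hand":0},
    {"x":0,"y":0,"z":-1.8,"ax":0,"ay":0,"az":0,"hand":0},
    {"x":0,"y":-0.8,"z":-2.8,"ax":0,"ay":0,"az":0,"hand":0},
    {"x":0,"y":-1.5,"z":-3.4,"ax":0,"ay":0,"az":0,"hand":0},
    {"x":0,"y":-1.5,"z":-3.4,"ax":0,"ay":0,"az":0,"hand":0},
    {"x":0,"y":-1.5,"z":-3.4,"ax":0,"ay":0,"az":0,"hand":0}
  ]
}}

```text
clock: 54.85
eef_pos: [476.7, 90.7, 232.0]
tcp_rot: [3.139, -0.001, 1.595]
contact_force: [0.1, 0.6, 0.1]
opening: -0.001
grasp_force: 0.0
```

```bash
python3 - <<'E'
from h import *
from rig import r
s,_=tool(); print(s["eef_pos"],s["contact_force"],np.abs(s["qvel"]).max())
for n,l in dict(red=-240,green=-107,yellow=-10,blue=90).items():
    print(lane(0,l)); white(n,lane(0,l),"scene") if 0 else None
print(r.sign_off())
E
```

```text
[476.70137022  90.73922993 232.03138162] [0.09980147 0.57188743 0.12856355] 0.06736654161207757
[ 689.43880842 -143.88468923]
[685.31646875 -10.94859062]
[682.30995035  86.00480462]
[679.21044684 185.95675846]
the job is handed in; nothing more can be done
None
```

I handed the job in at about 55 s of the 210 s. The tail is latched level, and I held the scanner over the red, yellow, green and blue labels in turn, then stood it back in its holder. All four parcels lie flat and label up on the lane and tail, and I pressed the start bar near its middle to its stop and let it go. I had no signal that each label actually read, only that the scanner was in position, and I took no final look after the bar press.

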